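# Count out two shaft collars and hold the guide rod through both bushings

## Task

I am about to clamp the guide rod of this test stand, so first count exactly two of the four steel collars into the yellow tray and leave the other two out of it. Then take the long rod with the orange knob from its rack, thread it down through the upper and then the lower brass bushing of the stand until about 2 cm of it sticks out below the lower one, and finish still holding it there, upright, with its knob clear above the upper bushing and its tip clear of the base plate. Leave the spare rod, the meter and the screwdriver alone.

Things in the scene. Friction and masses are not known exactly. Their poses are not given: they have to be found in the camera images.
- guide_rod: Steel rod, 12 mm diameter, 130 mm long below a round orange knob 22 mm wide, 34 mm tall (164 mm overall); the lowest 5 mm taper to 7 mm. About 0.14 kg. Origin: centre of its tip (bottom end); z along the rod to the knob. Starts upright, loose in a hole of the rack, tip 6 mm above the bench, knob 136 to 170 mm above it
- rod_tip (a point): Centre of the guide rod's tip (its bottom end), same point as the rod's origin
- knob_base (a point): On the guide rod's axis at the underside of the orange knob, 130 mm above the tip
- stand: Fixed stand: blue base plate 150 x 100 x 10 mm, aluminium column (25 x 40 mm, top at 151 mm, at x -50) and two brass bushing blocks 44 x 44 x 20 mm, one straight above the other. Bores vertical, 15 mm wide, 3 mm chamfer on top, centred at x +35, y 0 mm. Upper block 125 to 145 mm above the bench, lower 55 to 75; below them the solid plate. Origin: centre of its underside, on the bench; yaw varies
- upper_bush (a point): Centre of the upper bore's mouth, on the upper block's top face, 145 mm above the bench; z up along the bore
- lower_bush (a point): Centre of the lower bore's mouth, on the lower block's top face, 75 mm above the bench, 70 mm straight below the upper one; z up along the bore
- rack: Fixed grey rod rack, block 60 (x) x 140 (y) x 60 mm tall, with two vertical holes 15 mm in diameter and 54 mm deep at y +40 mm and y -40 mm; origin: centre of its underside, on the bench. Which hole holds which rod varies, and rack and stand may change places
- spare_rod: Short spare rod with a black knob, to be left alone: 12 mm diameter, 90 mm below its knob, knob 22 mm diameter x 34 mm (124 mm overall); stands in the rack's other hole, 80 mm from the guide rod; origin: centre of its tip
- collar0: One of four equal steel shaft collars: ring 32 mm outside, 13 mm bore, 14 mm high, 60 g, lying flat on the mat, about 80 mm from its neighbours; a thin dark slit line on top; origin: centre of its underside, z up
- collar1: One of four equal steel shaft collars: ring 32 mm outside, 13 mm bore, 14 mm high, 60 g, lying flat on the mat, about 80 mm from its neighbours; a thin dark slit line on top; origin: centre of its underside, z up
- collar2: One of four equal steel shaft collars: ring 32 mm outside, 13 mm bore, 14 mm high, 60 g, lying flat on the mat, about 80 mm from its neighbours; a thin dark slit line on top; origin: centre of its underside, z up
- collar3: One of four equal steel shaft collars: ring 32 mm outside, 13 mm bore, 14 mm high, 60 g, lying flat on the mat, about 80 mm from its neighbours; a thin dark slit line on top; origin: centre of its underside, z up
- mat: Fixed green mat 140 x 140 x 3 mm on which the four collars start in a 2 x 2 pattern; origin: centre of its underside, on the bench
- tray: Fixed shallow yellow tray 150 (x) x 120 (y) mm outside, 16 mm high, walls and floor 4 mm thick; origin: centre of its underside, on the bench; inner floor 4 mm above it
- meter: Red handheld meter 75 x 145 x 34 mm lying loose on its back, to be left alone; origin: centre of its underside
- screwdriver: Screwdriver lying beyond the tray, to be left alone; origin: centre of its underside
Mind the look-alikes: they are no part of the job. Leave any pink or purple look-alike of the collar3 alone.

How it is judged:
On the way, in this order (a step that is already met when the one before it is completed fails the run):
1. exactly two collars lie in the tray, let go, the other two outside it (((x of collar0 in the frame of tray between -0.073 and 0.073 m and y of collar0 in the frame of tray between -0.058 and 0.058 m and z of each of collar0, collar1 in the frame of tray below 0.032 m and contact force between the fingers and collar0 below 0.3 N and x of collar1 in the frame of tray between -0.073 and 0.073 m and y of collar1 in the frame of tray between -0.058 and 0.058 m and contact force between the fingers and collar1 below 0.3 N) or (x of collar0 in the frame of tray between -0.073 and 0.073 m and y of collar0 in the frame of tray between -0.058 and 0.058 m and z of each of collar0, collar2 in the frame of tray below 0.032 m and contact force between the fingers and collar0 below 0.3 N and x of collar2 in the frame of tray between -0.073 and 0.073 m and y of collar2 in the frame of tray between -0.058 and 0.058 m and contact force between the fingers and collar2 below 0.3 N) or (x of collar0 in the frame of tray between -0.073 and 0.073 m and y of collar0 in the frame of tray between -0.058 and 0.058 m and z of each of collar0, collar3 in the frame of tray below 0.032 m and contact force between the fingers and collar0 below 0.3 N and x of collar3 in the frame of tray between -0.073 and 0.073 m and y of collar3 in the frame of tray between -0.058 and 0.058 m and contact force between the fingers and collar3 below 0.3 N) or (x of collar1 in the frame of tray between -0.073 and 0.073 m and y of collar1 in the frame of tray between -0.058 and 0.058 m and z of each of collar1, collar2 in the frame of tray below 0.032 m and contact force between the fingers and collar1 below 0.3 N and x of collar2 in the frame of tray between -0.073 and 0.073 m and y of collar2 in the frame of tray between -0.058 and 0.058 m and contact force between the fingers and collar2 below 0.3 N) or (x of collar1 in the frame of tray between -0.073 and 0.073 m and y of collar1 in the frame of tray between -0.058 and 0.058 m and z of each of collar1, collar3 in the frame of tray below 0.032 m and contact force between the fingers and collar1 below 0.3 N and x of collar3 in the frame of tray between -0.073 and 0.073 m and y of collar3 in the frame of tray between -0.058 and 0.058 m and contact force between the fingers and collar3 below 0.3 N) or (x of collar2 in the frame of tray between -0.073 and 0.073 m and y of collar2 in the frame of tray between -0.058 and 0.058 m and z of each of collar2, collar3 in the frame of tray below 0.032 m and contact force between the fingers and collar2 below 0.3 N and x of collar3 in the frame of tray between -0.073 and 0.073 m and y of collar3 in the frame of tray between -0.058 and 0.058 m and contact force between the fingers and collar3 below 0.3 N)) and ((not (x of collar0 in the frame of tray between -0.085 and 0.085 m and y of collar0 in the frame of tray between -0.07 and 0.07 m) and not (x of collar1 in the frame of tray between -0.085 and 0.085 m and y of collar1 in the frame of tray between -0.07 and 0.07 m)) or (not (x of collar0 in the frame of tray between -0.085 and 0.085 m and y of collar0 in the frame of tray between -0.07 and 0.07 m) and not (x of collar2 in the frame of tray between -0.085 and 0.085 m and y of collar2 in the frame of tray between -0.07 and 0.07 m)) or (not (x of collar0 in the frame of tray between -0.085 and 0.085 m and y of collar0 in the frame of tray between -0.07 and 0.07 m) and not (x of collar3 in the frame of tray between -0.085 and 0.085 m and y of collar3 in the frame of tray between -0.07 and 0.07 m)) or (not (x of collar1 in the frame of tray between -0.085 and 0.085 m and y of collar1 in the frame of tray between -0.07 and 0.07 m) and not (x of collar2 in the frame of tray between -0.085 and 0.085 m and y of collar2 in the frame of tray between -0.07 and 0.07 m)) or (not (x of collar1 in the frame of tray between -0.085 and 0.085 m and y of collar1 in the frame of tray between -0.07 and 0.07 m) and not (x of collar3 in the frame of tray between -0.085 and 0.085 m and y of collar3 in the frame of tray between -0.07 and 0.07 m)) or (not (x of collar2 in the frame of tray between -0.085 and 0.085 m and y of collar2 in the frame of tray between -0.07 and 0.07 m) and not (x of collar3 in the frame of tray between -0.085 and 0.085 m and y of collar3 in the frame of tray between -0.07 and 0.07 m)))), for 0.2 s.
2. the guide rod's tip has come down through the upper bushing (z of rod_tip in the frame of upper_bush below -0.022 m and z of knob_base in the frame of upper_bush above 0 m and horizontal distance between rod_tip and upper_bush below 0.008 m and angle between the z axis of guide_rod and the z axis of stand, either way round below 0.08 rad), for 0.05 s.
At the end, for the whole second after the job is handed in: Exactly two collars lie in the tray, let go. The guide rod stands upright in both bores (axis within 6 mm), tip 7 to 35 mm below the lower bushing's underside and off the base plate, knob at least 4 mm above the upper bushing, gripped by the fingers, at rest (all of step 1 and z of rod_tip in the frame of lower_bush between -0.055 and -0.027 m and horizontal distance between rod_tip and lower_bush below 0.006 m and horizontal distance between knob_base and upper_bush below 0.006 m and angle between the z axis of guide_rod and the z axis of stand, either way round below 0.08 rad and z of knob_base in the frame of upper_bush above 0.004 m and contact force between the fingers and guide_rod above 1 N and linear speed of guide_rod below 0.02 m/s); the arm keeps its last pose, push and grip.
It fails at once if the spare rod was moved by more than 20 mm (distance of spare_rod from where it was at the start of the episode above 0.02 m).
It fails at once if the meter was moved by more than 25 mm (distance of meter from where it was at the start of the episode above 0.025 m).
It fails at once if the screwdriver was moved by more than 25 mm (distance of screwdriver from where it was at the start of the episode above 0.025 m).
It also fails if it takes over 72 s, if anything falls off the work surface, if the arm or the gripper's body presses on something with over 40 N, if the wrist force passes 120 N, or if a joint passes its speed limit or range.

## Robot

A 7-joint arm with a two-finger parallel gripper is mounted at the origin on the work surface. World frame = base frame: x ahead of the robot, y to its left, z up, the work surface at z = 0. Lengths are in m, angles in rad, forces in N, time in s.
With the tool pointing down it reaches from about 0.425 to 0.825 m from the base axis. Payload 3.6 kg.
Tool frame: the origin (TCP) lies at the very end of the fingers, on their centre line; the grasp point (between the pads) lies 19 mm behind it (robot.grasp_offset is the distance from the TCP to the grasp point, in m); x points along the fingers, y is the direction in which the jaws open and shut, and the axes are right-handed (so a half turn about x gives the same grasp; the last joint's range is limited). The gripper opens to 93 mm and grips with 3 to 60 N. Pads are 15 mm wide; open, the fingers measure 128 mm over their backs; the gripper's body (75 mm by 188 mm) begins 65 mm behind the grasp point.
Start: joints at [1.131, 0.615, -0.013, 1.423, 0.008, 1.103, -0.04], TCP at [0.261, -0.595, 0.181] pointing down, gripper open.
Joint ranges: [-3.12, 3.12], [-0.3, 2.06], [-1.34, 1.32], [0.26, 2.42], [-1.36, 4.5], [0.01, 1.98], [-2.84, 2.84]. Speed limits (rad/s): [2.79, 2.79, 3.14, 3.14, 3.14, 3.14, 3.14].

## Interface

Orientations are given as a rotation vector (axis times angle).
In Python, from rig import sensors, imaging, ticket, spotter, robot gives the robot as it stands. The module is installed in compiled form; this text tells all that it offers.
- The arm moves only by the tool move_arm, never from a script. Its argument "increments" is text: rows parted by semicolons, each of 5 numbers parted by spaces: the shift along the tool's x, y, z in mm, then the turn about the tool's x in degrees, then the opening, from 0 (shut) to 1 (fully open). In form: dx dy dz turn fingers; .... A call has 1 to 20 rows; each row shifts and turns the commanded pose from where the row before left it, along the tool's axes as they then stand; what a row does not reach is not made up. A row lasts 1/8 s, in which the tool goes at most 62.5 mm and 10.7 degrees, less where a joint would pass 70% of its speed; a pose out of reach is approached as far as the arm can. A call with a gripper value outside its range is refused whole. The fingers move at their own pace and stop on an object; "newtons" is the grip in N (left out, the last holds). Time passes only in rows, so rows that do not move let the fingers close. It gives the time, the measured TCP pose, the force and the opening at its end, in the units of the state.
- sensors.sense(): the state, without advancing time (a new reading comes with each control period).
- imaging.capture(name): name is "scene" or "top" or "wrist"; returns the picture (480x640x3 uint8, blue, green, red); there is no depth.
- imaging.camera_params(name): a dict with "K" (3x3 intrinsics, pixels), "world_to_cam" (4x4, takes a point from world to camera coordinates); the wrist camera has in their place "mount" (4x4, takes a point from camera to tool coordinates, whose origin is the TCP and whose axes are the tool frame's). Camera axes: x right, y down, z forward; pixel columns grow to the right and rows downward; lengths in m; the calibration is good to about 2 mm. A picture is of the moment at which its call begins: read the wrist's pose just before it. camera_params takes no time and is no camera call.
- ticket.finish_job(): hands the job in, once; it reports no verdict.
Trained networks look in the newest picture that a camera, given by its name, has taken for a name from the list of things; names that differ only in an ending like _2 or _b are one class to them, and where a whole thing is asked for, a point or a joint stands for the part that bears it (a point fixed in the world has none). Each returns a list of dicts, best first, with "score" (0 to 1); they miss things now and then, are a little off and sometimes report something else, mostly with a low value. They report only what shows in the picture. A call takes as long as a camera call. They do not tell look-alikes from the thing itself.
- spotter.look_for(camera, name): "position" ([column, row] in pixels, amid what is visible of it).
The state is a dict: "t": time; "qpos": joint angles; "dq": joint speeds; "tau": joint torques, N m; "ee_pos": TCP position; "ee_rot": TCP orientation; "wrist_force": force on the tool from outside, world axes, zero at the start; "ft_torque": the same for the moment, N m; "finger_gap": opening from 0.0 (shut) to 1.0 (fully open).
Only numpy, scipy, OpenCV 4.12 (cv2) and the standard library are available. Lean on these libraries where they do the work, as an engineer would, in place of code of your own. Each camera call takes 0.05 s, during which the arm holds its last target.

## Working session

There is one attempt and no reset: what is moved stays moved. The work goes in short steps, Python scripts to look and compute and a tool call to move; the robot and the scene stay as the last step left them, time stands still between calls to the robot, and variables do not carry over. Pictures are saved under pics/ and viewed, and the job is handed in when it is done.

Besides the shell and the picture viewer there is one more tool, called after "Request:" as name(argument=value, ...) on one line, values as JSON. move_arm: Moves the arm, as the interface text tells. Its arguments: {"type":"object","properties":{"increments":{"type":"string"},"newtons":{"type":"number"}},"required":["increments"]}

```bash
mkdir -p pics; python3 - <<'E'
from rig import sensors, imaging, ticket, spotter, robot
import cv2,numpy as np
np.set_printoptions(precision=4,suppress=True)
s=sensors.sense(); print({k:np.round(v,4) for k,v in s.items()}, robot.grasp_offset)
for n in ("top","scene"):
    im=imaging.capture(n); cv2.imwrite(f"pics/{n}0.png",im); p=imaging.camera_params(n); print(n,p["K"],p["world_to_cam"])
print(imaging.camera_params("wrist"))
E
```

```text
{'t': np.float64(0.0), 'qpos': array([ 1.1315,  0.6159, -0.0126,  1.4249,  0.0081,  1.1034, -0.0404]), 'dq': array([-0.0001,  0.0004, -0.0004,  0.0007, -0.0019, -0.0005,  0.0002]), 'tau': array([  0.0001, -45.8937,   0.2091, -16.5748,  -0.061 ,   0.0204,
         0.0002]), 'ee_pos': array([ 0.2604, -0.5946,  0.1802]), 'ee_rot': array([ 1.9944,  0.4203, -1.9956]), 'wrist_force': array([0.2861, 0.0006, 0.018 ]), 'ft_torque': array([-0.0069, -0.0323, -0.0167]), 'finger_gap': np.float64(1.0001)} 0.0188
top [[593.7584   0.     322.3881]
 [  0.     593.7584 243.5826]
 [  0.       0.       1.    ]] [[ 0.0271 -0.9996  0.0025  0.0282]
 [-0.999  -0.0272 -0.0354  0.5962]
 [ 0.0354 -0.0015 -0.9994  1.6046]
 [ 0.      0.      0.      1.    ]]
scene [[461.3975   0.     311.462 ]
 [  0.     461.3975 231.8886]
 [  0.       0.       1.    ]] [[ 0.3709  0.9286  0.0115 -0.2565]
 [ 0.537  -0.2043 -0.8184 -0.2233]
 [-0.7577  0.3097 -0.5745  1.4755]
 [ 0.      0.      0.      1.    ]]
{'K': array([[353.8842,   0.    , 319.9645],
       [  0.    , 353.8842, 242.909 ],
       [  0.    ,   0.    ,   1.    ]]), 'mount': array([[-0.0008, -0.2601,  0.9656, -0.2031],
       [ 1.    , -0.0006,  0.0006,  0.0006],
       [ 0.0004,  0.9656,  0.2601, -0.0713],
       [ 0.    ,  0.    ,  0.    ,  1.    ]])}
```

View pics/top0.png

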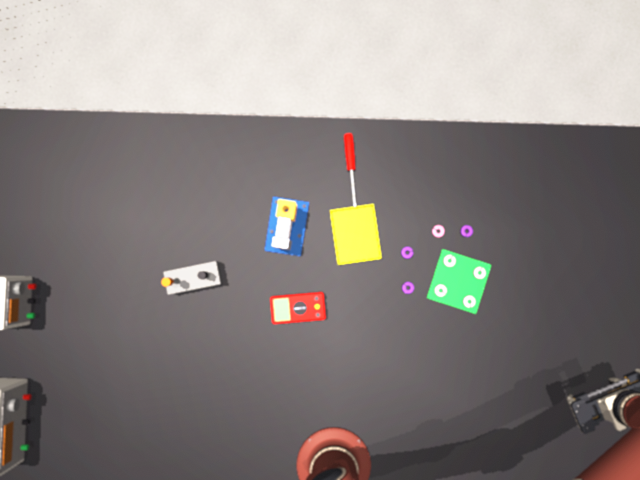

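View pics/scene0.png

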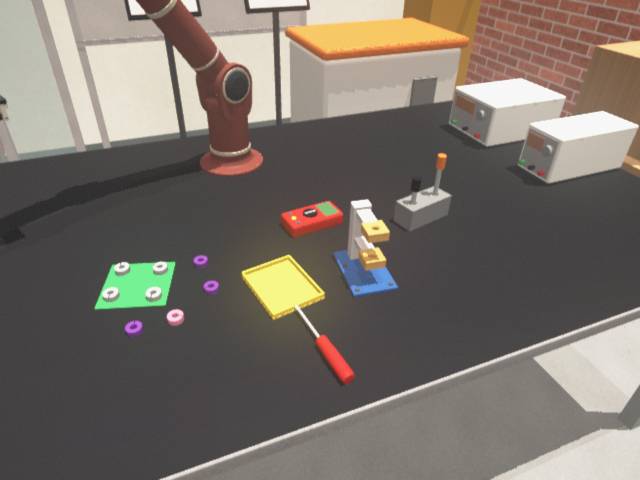

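The top view shows four steel collars on the mat at about (450,261), (479,273), (441,291) and (470,301). The tray is at (356,234), the stand's bore at (287,209), and the guide rod's orange knob at (167,282). Pink and purple decoys surround the mat.

```bash
cat > h.py <<'E'
from rig import sensors, imaging, ticket, spotter, robot
import cv2,numpy as np
from scipy.spatial.transform import Rotation as R
np.set_printoptions(precision=4,suppress=True)
def cam(name,s=None):
    p=imaging.camera_params(name); K=np.array(p["K"])
    if name=="wrist":
        T=np.eye(4);T[:3,:3]=R.from_rotvec(s["ee_rot"]).as_matrix();T[:3,3]=s["ee_pos"]
        return K,T@np.array(p["mount"])
    return K,np.linalg.inv(np.array(p["world_to_cam"]))
def toplane(name,uv,z,s=None):
    K,C=cam(name,s); d=C[:3,:3]@np.linalg.solve(K,[uv[0],uv[1],1.]); o=C[:3,3]
    return o+d*(z-o[2])/d[2]
def proj(name,P,s=None):
    K,C=cam(name,s); q=np.linalg.inv(C)@np.append(P,1); u=K@q[:3]; return u[:2]/u[2]
def frame(s): return R.from_rotvec(s["ee_rot"]).as_matrix()
def pose(s):
    M=frame(s); print("t",s["t"],"tcp",s["ee_pos"],"yaw of jaw axis",np.degrees(np.arctan2(M[1,1],M[0,1])),"\nM",M,"gap",s["finger_gap"],"F",s["wrist_force"],"q",s["qpos"])
E
python3 - <<'E'
from h import *
pose(sensors.sense())
im=cv2.imread("pics/top0.png"); imaging.capture("top")
for n,z in (("collar0",.017),("tray",.01),("upper_bush",.145),("guide_rod",.17),("spare_rod",.13),("stand",.01),("rack",.06),("mat",.003),("meter",.034)):
    for d in spotter.look_for("top",n)[:5]: print(n,round(d["score"],2),d["position"],toplane("top",d["position"],z))
hsv=cv2.cvtColor(im,cv2.COLOR_BGR2HSV)
def seg(lo,hi,z,nm,amin=30):
    m=cv2.inRange(hsv,lo,hi); n,l,st,c=cv2.connectedComponentsWithStats(m)
    for i in range(1,n):
        if st[i,4]>=amin:
            pts=np.argwhere(l==i)[:,::-1].astype(np.float32); r=cv2.minAreaRect(pts)
            print(nm,st[i,4],c[i],"rect",np.round(r[0],1),np.round(r[1],1),round(r[2],1),[np.round(toplane("top",b,z)[:2],3).tolist() for b in cv2.boxPoints(r)],toplane("top",r[0],z))
seg((25,150,120),(35,255,255),.016,"yellow",300)
seg((50,100,80),(75,255,255),.003,"green",300)
seg((8,180,150),(22,255,255),.155,"orange",20)
seg((100,120,80),(120,255,255),.01,"blue",100)
E
```

```text
t 0.1 tcp [ 0.2604 -0.5947  0.1803] yaw of jaw axis -66.34793738963685 
M [[-0.0009  0.4012 -0.916 ]
 [ 0.002  -0.916  -0.4012]
 [-1.     -0.0022  0.    ]] gap 1.000332610248909 F [-1.1053 -0.4615  1.0902] q [ 1.1315  0.6158 -0.0126  1.4247  0.0081  1.1034 -0.0404]
collar0 0.63 [408.0, 251.8] [ 0.579 -0.188  0.017]
collar0 0.6 [437.0, 228.9] [ 0.6433 -0.2653  0.017 ]
collar0 0.56 [407.0, 288.6] [ 0.4795 -0.1875  0.017 ]
collar0 0.42 [447.1, 264.0] [ 0.5488 -0.2946  0.017 ]
collar0 0.39 [469.2, 301.1] [ 0.4503 -0.3563  0.017 ]
tray 0.87 [354.0, 232.2] [ 0.6285 -0.0408  0.01  ]
upper_bush 0.92 [288.6, 228.4] [0.626  0.1299 0.145 ]
guide_rod 0.59 [167.5, 279.4] [0.4916 0.4208 0.17  ]
spare_rod 0.53 [201.4, 272.9] [0.509  0.3465 0.13  ]
stand 0.6 [287.0, 226.1] [0.6402 0.142  0.01  ]
rack 0.78 [193.3, 275.6] [0.4999 0.3816 0.06  ]
mat 0.89 [461.0, 281.1] [ 0.5034 -0.3364  0.003 ]
meter 0.62 [349.2, 156.8] [ 0.8302 -0.0214  0.034 ]
meter 0.6 [297.2, 306.1] [0.4255 0.1071 0.034 ]
yellow 2446 [355.6325 233.9101] rect [355.4 234. ] [55.9 44.7] 81.9 [[0.688, 0.028], [0.709, -0.092], [0.559, -0.117], [0.539, 0.003]] [ 0.6234 -0.0445  0.016 ]
green 2213 [458.5273 280.9733] rect [458.7 281.1] [52.9 52.6] 17.9 [[0.455, -0.24], [0.593, -0.282], [0.552, -0.42], [0.414, -0.378]] [ 0.5033 -0.33    0.003 ]
orange 33 [ 10.1515 309.6667] rect [ 10.1 310.5] [ 1.4 21.1] 3.0 [[0.378, 0.811], [0.43, 0.811], [0.43, 0.807], [0.378, 0.808]] [0.4042 0.8091 0.155 ]
orange 58 [  3.8448 443.3793] rect [  3.8 445. ] [ 1.5 38.1] 3.2 [[0.031, 0.812], [0.123, 0.811], [0.122, 0.807], [0.031, 0.808]] [0.0765 0.8097 0.155 ]
blue 1008 [288.6121 229.1657] rect [286.5 226.1] [37.1 55. ] 8.8 [[0.572, 0.203], [0.721, 0.184], [0.708, 0.084], [0.56, 0.103]] [0.6403 0.1433 0.01  ]
```

```bash
python3 - <<'E'
import cv2
im=cv2.imread("pics/top0.png")
a=cv2.resize(im[180:330,140:340],None,fx=4,fy=4,interpolation=cv2.INTER_CUBIC); cv2.imwrite("pics/z1.png",a)
E
```

```text
(no output)
```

View pics/z1.png

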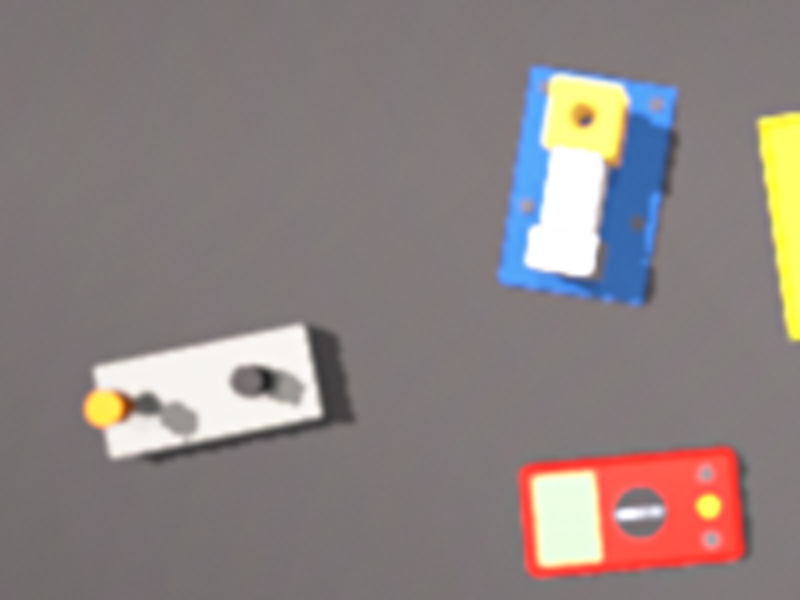

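The crop shows the bore at about (286,209), the orange knob at (167,282) and the meter at (298,307). Next I'll locate the steel collars.

```bash
cat >> h.py <<'E'
def delta(s,tgt):  # tool-frame shift in mm to bring TCP to tgt
    return frame(s).T@(np.array(tgt)-s["ee_pos"])*1000
def dpt(s,tgt,yaw=None):
    print("tool delta mm",np.round(delta(s,tgt),1))
E
python3 - <<'E'
from h import *
im=cv2.imread("pics/top0.png"); s=sensors.sense()
hsv=cv2.cvtColor(im,cv2.COLOR_BGR2HSV)
m=cv2.inRange(hsv,(0,0,140),(179,90,255)); m[:, :420]=0; m[:245]=0;m[320:]=0; m[:,500:]=0
n,l,st,c=cv2.connectedComponentsWithStats(m)
for i in range(1,n):
    if st[i,4]>15: 
        P=toplane("top",c[i],.015);print(st[i,4],c[i],P)
dpt(s,[.55,-.30,.18]); print(toplane("top",(286,209),.145),toplane("top",(167,282),.16))
E
```

```text
126 [449.0397 260.3492] [ 0.5589 -0.3001  0.015 ]
129 [479.1628 272.3643] [ 0.5286 -0.3824  0.015 ]
129 [440.2403 290.0465] [ 0.4779 -0.2778  0.015 ]
128 [468.9297 301.0547] [ 0.4503 -0.3561  0.015 ]
tool delta mm [   1.4 -154.5 -383.4]
[0.6744 0.1378 0.145 ] [0.4849 0.4243 0.16  ]
```

Request:
move_arm(increments="0 -10 -25 0 0.55;0 -19 -49 0 0.55;0 -19 -49 0 0.55;0 -19 -49 0 0.55;0 -19 -49 0 0.55;0 -19 -49 0 0.55;0 -19 -49 0 0.55;0 -19 -49 0 0.55;5 -7 -24 0 0.55;0 0 0 0 0.55;0 0 0 0 0.55", newtons=20)

```text
t: 1.98
ee_pos: [0.5574, -0.3039, 0.1761]
ee_rot: [1.993, 0.412, -1.998]
wrist_force: [-0.2, 0.0, 0.1]
finger_gap: 0.552
```

```bash
python3 - <<'E'
from h import *
s=sensors.sense(); pose(s); im=imaging.capture("wrist"); cv2.imwrite("pics/w1.png",im)
for P in ([.5589,-.3001,.017],[.4779,-.2778,.017]): print(proj("wrist",np.array(P),s))
for d in spotter.look_for("wrist","collar0"): print(d["score"],d["position"],toplane("wrist",d["position"],.017,s))
dpt(s,[.5589,-.3001,.005])
E
```

```text
t 1.975 tcp [ 0.5574 -0.3039  0.1761] yaw of jaw axis -66.58427086212328 
M [[-0.0022  0.3974 -0.9176]
 [-0.0021 -0.9176 -0.3974]
 [-1.      0.0011  0.0029]] gap 0.5517729549529308 F [-0.1828  0.0372  0.0614] q [ 0.4796  0.5955 -0.0281  1.477   0.0212  1.0704 -0.716 ]
[316.1705 215.3664]
[267.9032 274.7704]
0.88 [189.0, 236.6] [ 0.4848 -0.186   0.017 ]
0.81 [375.0, 266.5] [ 0.5326 -0.3805  0.017 ]
0.77 [269.1, 268.4] [ 0.4852 -0.2763  0.017 ]
0.75 [214.8, 149.2] [ 0.5801 -0.182   0.017 ]
0.69 [319.5, 315.5] [ 0.4555 -0.3485  0.017 ]
0.63 [312.1, 216.8] [ 0.5558 -0.2968  0.017 ]
0.62 [393.6, 160.3] [ 0.6407 -0.349   0.017 ]
0.56 [320.0, 125.4] [ 0.642  -0.2685  0.017 ]
tool delta mm [171.1  -3.1  -3.4]
```

View pics/w1.png

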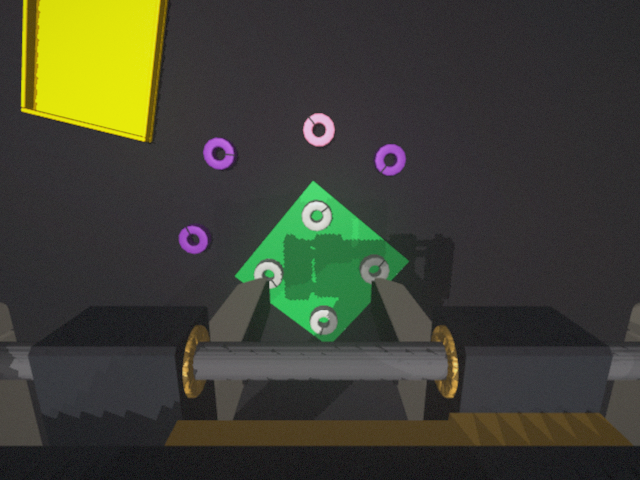

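The wrist view shows the target collar at (317,215). That matches my projection from the top camera, so I'll descend and grasp.

Request:
move_arm(increments="45 -3 -3 0 0.55;50 0 0 0 0.55;40 0 0 0 0.55;20 0 0 0 0.55;10 0 0 0 0.55;6 0 0 0 0.55;0 0 0 0 0.55;0 0 0 0 0.1;0 0 0 0 0.1;0 0 0 0 0.1;0 0 0 0 0.1;0 0 0 0 0.1", newtons=25)

```text
t: 3.58
ee_pos: [0.5612, -0.2967, 0.0054]
ee_rot: [1.994, 0.418, -1.994]
wrist_force: [-0.0, -0.1, 0.5]
finger_gap: 0.111
```

```bash
python3 - <<'E'
from h import *
s=sensors.sense(); pose(s); dpt(s,[.66,-.040,.07]);dpt(s,[.66,-.040,.012])
E
```

```text
t 3.575 tcp [ 0.5612 -0.2967  0.0054] yaw of jaw axis -66.34077803513519 
M [[-0.      0.4013 -0.9159]
 [ 0.0001 -0.9159 -0.4013]
 [-1.     -0.0001 -0.    ]] gap 0.11073480256191126 F [-0.0421 -0.0936  0.5406] q [ 0.4691  0.7904 -0.0294  1.6376  0.0317  0.7142 -0.7334]
tool delta mm [ -64.6 -195.5 -193.5]
tool delta mm [  -6.6 -195.5 -193.5]
```

The gap closed to 0.11, but a held collar should stop it at 0.34. I'll look.

```bash
python3 - <<'E'
from h import *
im=imaging.capture("wrist"); cv2.imwrite("pics/w2.png",im)
E
```

```text
(no output)
```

View pics/w2.png

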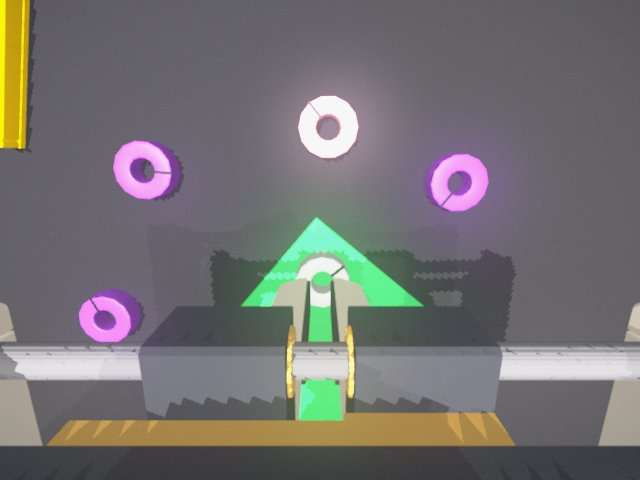

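```bash
python3 - <<'E'
from h import *
s=sensors.sense()
print("tcp px",proj("wrist",s["ee_pos"],s),"collar",toplane("wrist",(322,280),.017,s), "orig px",proj("wrist",np.array([.5589,-.3001,.017]),s))
print("pink",toplane("wrist",(328,127),.017,s),"mat tip",toplane("wrist",(316,218),.003,s))
im=imaging.capture("top"); cv2.imwrite("pics/t2.png",cv2.resize(im[200:330,360:520],None,fx=5,fy=4.6))
E
```

```text
tcp px [318.7238 269.3692] collar [ 0.5598 -0.2994  0.017 ] orig px [322.4846 281.7632]
pink [ 0.6379 -0.2685  0.017 ] mat tip [ 0.5892 -0.2827  0.003 ]
```

View pics/t2.png

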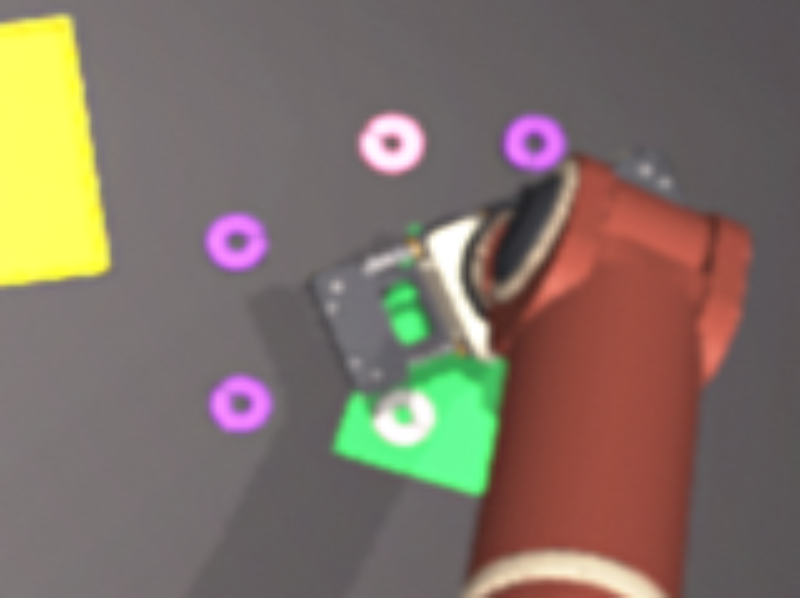

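```bash
python3 - <<'E'
import cv2
im=cv2.imread("pics/w2.png"); cv2.imwrite("pics/w2z.png",cv2.resize(im[220:340,240:400],None,fx=5,fy=5,interpolation=cv2.INTER_CUBIC))
E
```

```text
(no output)
```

View pics/w2z.png

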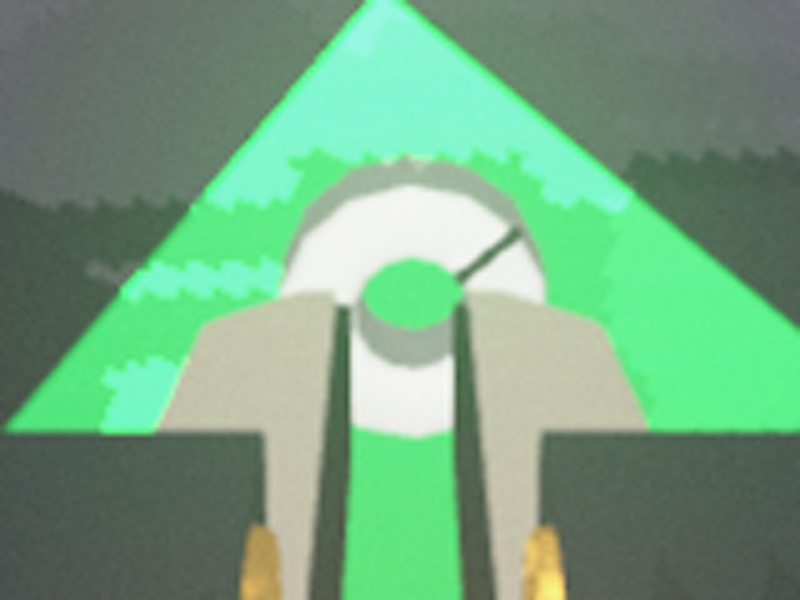

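```bash
python3 - <<'E'
from h import *
s=sensors.sense()
im=imaging.capture("scene"); u=proj("scene",s["ee_pos"]); print(u,proj("scene",np.array([.5589,-.3001,.017])))
cv2.circle(im,tuple(int(round(x)) for x in u),1,(0,0,255),-1)
x,y=map(int,u); cv2.imwrite("pics/s2.png",cv2.resize(im[y-60:y+40,x-70:x+70],None,fx=5.5,fy=5.5,interpolation=cv2.INTER_CUBIC))
E
```

```text
[155.0765 296.7636] [152.2146 292.2741]
```

View pics/s2.png

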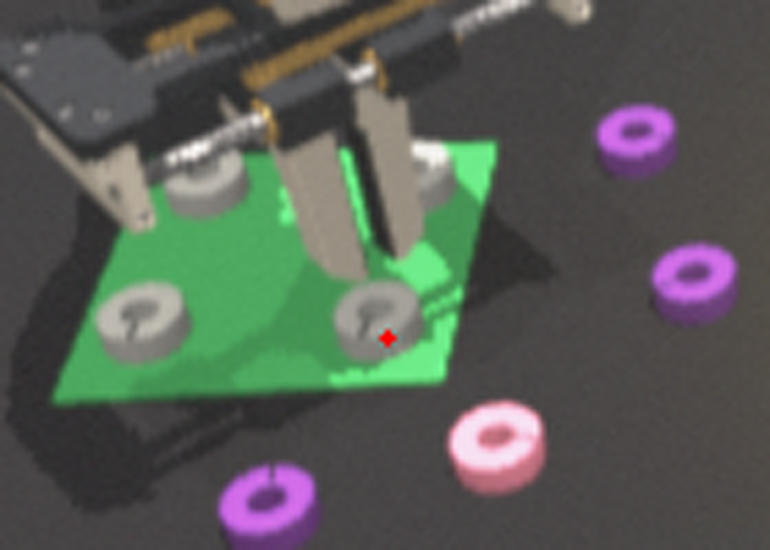

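The fingertips look well above the reported TCP. I'll triangulate them to find out.

```bash
python3 - <<'E'
from h import *
s=sensors.sense()
def tri(uw,us):
    A=[];b=[]
    for n,u in(("wrist",uw),("scene",us)):
        K,C=cam(n,s); d=C[:3,:3]@np.linalg.solve(K,[*u,1.]); d/=np.linalg.norm(d); P=np.eye(3)-np.outer(d,d); A.append(P); b.append(P@C[:3,3])
    A=np.vstack(A);b=np.hstack(b); X,res,_,_=np.linalg.lstsq(A,b,rcond=None); return X,res
for uw,us in (((333,279),(151.4,286.4)),((307,279),(156.5,282))):
    X,r=tri(uw,us); print(X,r**.5,"tool",frame(s).T@(X-s["ee_pos"])*1000)
# sanity: collar centre both cams
print(tri((322,280),(85+376/5.5,236+308/5.5)))
E
```

```text
[ 0.572  -0.2991  0.0438] [0.0012] tool [-38.4257   6.5061  -8.9446]
[ 0.5686 -0.2873  0.0488] [0.0003] tool [-43.4783  -5.6849 -10.4998]
(array([ 0.5605, -0.2984,  0.0186]), array([0.]))
```

Both cameras agree that the physical fingertips sit about 40 mm short of the reported TCP. I'll reopen and lower step by step, watching the force.

Request:
move_arm(increments="0 0 0 0 0.55;0 1.5 3 0 0.55;0 0 0 0 0.55;0 0 0 0 0.55;8 0 0 0 0.55;8 0 0 0 0.55;6 0 0 0 0.55;5 0 0 0 0.55;0 0 0 0 0.55")

```text
t: 4.85
ee_pos: [0.5587, -0.2991, -0.0222]
ee_rot: [1.993, 0.418, -1.995]
wrist_force: [0.2, -0.6, 0.2]
finger_gap: 0.552
```

```bash
python3 - <<'E'
from h import *
s=sensors.sense(); pose(s)
im=imaging.capture("wrist"); cv2.imwrite("pics/w3.png",cv2.resize(im[200:350,220:420],None,fx=4,fy=4))
E
```

```text
t 4.85 tcp [ 0.5587 -0.2991 -0.0222] yaw of jaw axis -66.34428501320329 
M [[-0.0009  0.4012 -0.916 ]
 [ 0.0005 -0.916  -0.4012]
 [-1.     -0.0009  0.0006]] gap 0.5519892693018682 F [ 0.2256 -0.5511  0.1724] q [ 0.4739  0.8284 -0.0287  1.6522  0.0342  0.6626 -0.7305]
```

View pics/w3.png

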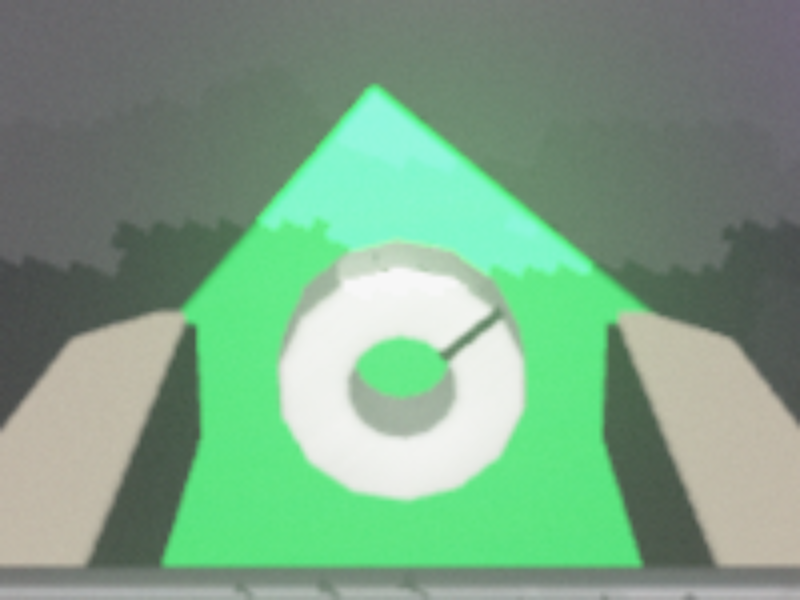

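The collar is centred between the open fingers and there is no contact. I'll lower a little more and close.

Request:
move_arm(increments="6 0 0 0 0.55;4 0 0 0 0.55;0 0 0 0 0.5;0 0 0 0 0.1;0 0 0 0 0.1;0 0 0 0 0.1;0 0 0 0 0.1;0 0 0 0 0.1", newtons=25)

```text
t: 5.9
ee_pos: [0.5592, -0.2994, -0.0315]
ee_rot: [1.994, 0.417, -1.994]
wrist_force: [0.6, 0.2, 0.8]
finger_gap: 0.328
```

```bash
python3 - <<'E'
from h import *
s=sensors.sense(); pose(s)
im=imaging.capture("wrist"); cv2.imwrite("pics/w4.png",cv2.resize(im[200:350,220:420],None,fx=4,fy=4))
for T in ([.658,-.039],[.588,-.050]): dpt(s,[*T,s["ee_pos"][2]])
E
```

```text
t 5.9 tcp [ 0.5592 -0.2994 -0.0315] yaw of jaw axis -66.34473053243671 
M [[ 0.0003  0.4012 -0.916 ]
 [-0.0001 -0.916  -0.4012]
 [-1.      0.0002 -0.0002]] gap 0.32772346646732814 F [0.5688 0.2477 0.7864] q [ 0.4736  0.8418 -0.0282  1.6553  0.035   0.6446 -0.7311]
tool delta mm [   0.  -198.9 -195. ]
tool delta mm [  -0.  -216.9 -126.4]
```

View pics/w4.png

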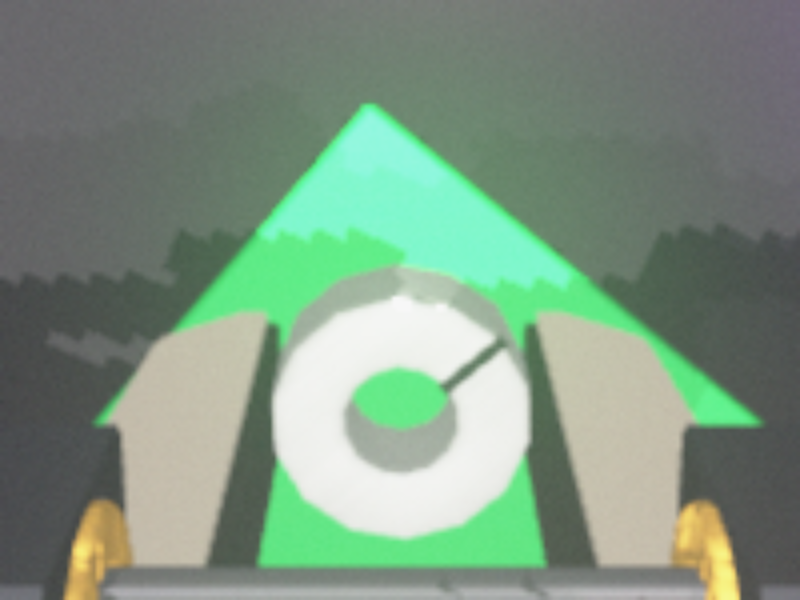

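Gripped, with the gap stopped at 0.33. I'll lift and carry it to the tray.

Request:
move_arm(increments="-15 0 0 0 0.1;-45 0 0 0 0.1;0 -20 -20 0 0.1;0 -35 -35 0 0.1;0 -36 -35 0 0.1;0 -36 -35 0 0.1;0 -36 -35 0 0.1;0 -24 -24 0 0.1;0 -12 -11 0 0.1;0 0 0 0 0.1;0 0 0 0 0.1")

```text
t: 7.32
ee_pos: [0.6572, -0.042, 0.0285]
ee_rot: [1.994, 0.412, -1.996]
wrist_force: [-0.6, -1.1, -0.6]
finger_gap: 0.333
```

```bash
python3 - <<'E'
from h import *
s=sensors.sense(); pose(s)
im=imaging.capture("wrist"); cv2.imwrite("pics/w5.png",im)
imaging.capture("top") 
dpt(s,[.658,-.039,-.029])
E
```

```text
t 7.325 tcp [ 0.6572 -0.042   0.0285] yaw of jaw axis -66.53252047281207 
M [[-0.0007  0.3982 -0.9173]
 [-0.0023 -0.9173 -0.3982]
 [-1.      0.0018  0.0015]] gap 0.3332349824347458 F [-0.6102 -1.0944 -0.6214] q [ 0.0228  0.7896  0.0118  1.5498 -0.0085  0.8029 -1.1242]
tool delta mm [57.5 -2.5 -2.1]
```

View pics/w5.png

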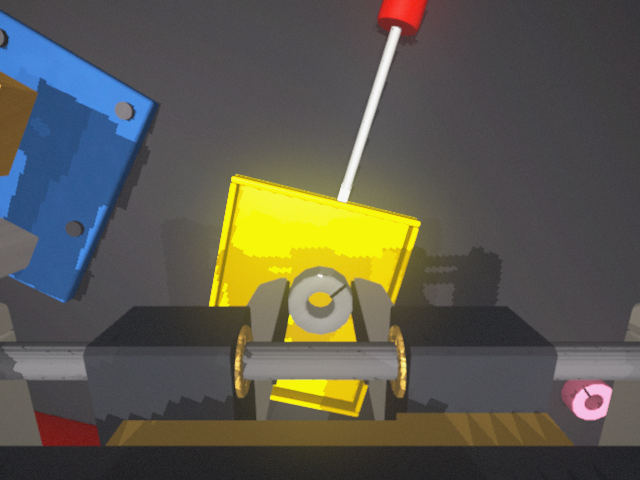

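The wrist view shows the collar at (320,300), hanging over the tray with clearance to all the walls. I'll lower and release.

Request:
move_arm(increments="25 -2 -2 0 0.1;20 0 0 0 0.1;8 0 0 0 0.1;4 0 0 0 0.1;0 0 0 0 0.1;0 0 0 0 0.48;0 0 0 0 0.48;0 0 0 0 0.48;-20 0 0 0 0.48;-40 0 0 0 0.5;-10 0 0 0 0.5;0 0 0 0 0.5")

```text
t: 8.93
ee_pos: [0.6596, -0.0362, 0.0429]
ee_rot: [1.996, 0.417, -1.991]
wrist_force: [-0.1, -0.4, -0.5]
finger_gap: 0.5
```

```bash
python3 - <<'E'
from h import *
s=sensors.sense(); pose(s)
im=imaging.capture("wrist"); cv2.imwrite("pics/w6.png",im)
dpt(s,[.479,-.277,.04]) 
E
```

```text
t 8.925 tcp [ 0.6596 -0.0362  0.0429] yaw of jaw axis -66.34739302545431 
M [[ 0.0025  0.4012 -0.916 ]
 [-0.     -0.916  -0.4012]
 [-1.      0.001  -0.0023]] gap 0.5001260942493324 F [-0.1271 -0.4079 -0.4505] q [ 0.0161  0.773   0.0101  1.5369 -0.0096  0.8292 -1.1282]
tool delta mm [  2.4 148.1 262. ]
```

View pics/w6.png

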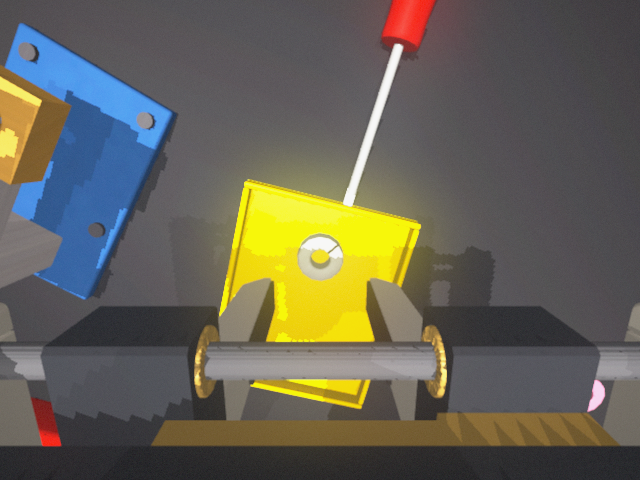

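The first collar lies in the tray at (320,257). On to the second.

Request:
move_arm(increments="-20 15 26 0 0.5;0 25 44 0 0.5;0 25 45 0 0.5;0 25 45 0 0.5;0 25 45 0 0.5;0 20 35 0 0.5;0 13 22 0 0.5;20 0 0 0 0.55;0 0 0 0 0.55;0 0 0 0 0.55")

```text
t: 10.22
ee_pos: [0.4783, -0.2761, 0.041]
ee_rot: [1.993, 0.42, -1.994]
wrist_force: [-0.0, 0.8, -0.2]
finger_gap: 0.552
```

```bash
python3 - <<'E'
from h import *
s=sensors.sense(); pose(s)
im=imaging.capture("wrist"); cv2.imwrite("pics/w7.png",im)
hsv=cv2.cvtColor(im,cv2.COLOR_BGR2HSV)
print("pred",proj("wrist",np.array([.4779,-.2778,.017]),s))
for d in spotter.look_for("wrist","collar0"): print(d["score"],d["position"],toplane("wrist",d["position"],.017,s))
E
```

```text
t 10.225 tcp [ 0.4783 -0.2761  0.041 ] yaw of jaw axis -66.28485964468865 
M [[-0.0008  0.4022 -0.9156]
 [ 0.0009 -0.9156 -0.4022]
 [-1.     -0.0012  0.0003]] gap 0.5524076136468792 F [-0.0232  0.8237 -0.2126] q [ 0.5011  0.6439 -0.0261  1.8581  0.0254  0.641  -0.697 ]
pred [320.9257 259.0364]
0.97 [312.0, 263.5] [ 0.4726 -0.2736  0.017 ]
0.93 [495.0, 254.3] [ 0.5278 -0.3833  0.017 ]
0.84 [242.8, 44.3] [ 0.5788 -0.1842  0.017 ]
0.79 [195.6, 200.0] [ 0.482  -0.1879  0.017 ]
0.66 [413.9, 23.2] [ 0.628  -0.2696  0.017 ]
0.56 [535.9, 64.4] [ 0.6377 -0.3449  0.017 ]
0.56 [93.8, 8.6] [ 0.562  -0.1009  0.017 ]
```

View pics/w7.png

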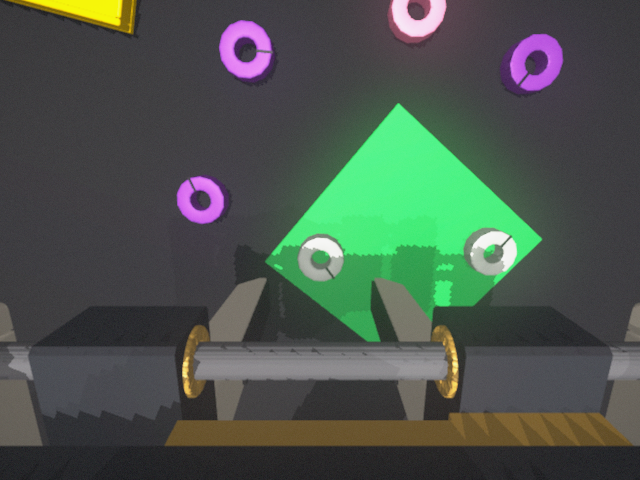

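The target is at (321,258), as predicted. I'll descend and grasp.

Request:
move_arm(increments="30 1 2 0 0.55;25 0 0 0 0.55;10 0 0 0 0.55;7 0 0 0 0.55;0 0 0 0 0.5;0 0 0 0 0.1;0 0 0 0 0.1;0 0 0 0 0.1;0 0 0 0 0.1;-10 0 0 0 0.1;-30 0 0 0 0.1;-20 0 0 0 0.1;0 0 0 0 0.1")

```text
t: 11.95
ee_pos: [0.478, -0.2793, 0.0309]
ee_rot: [1.996, 0.415, -1.99]
wrist_force: [0.7, 1.5, 0.1]
finger_gap: 0.331
```

```bash
python3 - <<'E'
from h import *
s=sensors.sense(); pose(s)
dpt(s,[.588,-.051,s["ee_pos"][2]])
E
```

```text
t 11.95 tcp [ 0.478  -0.2793  0.0309] yaw of jaw axis -66.35251740544464 
M [[ 0.0033  0.4011 -0.916 ]
 [-0.0018 -0.916  -0.4011]
 [-1.      0.0029 -0.0023]] gap 0.3308303481489349 F [0.661  1.5189 0.1198] q [ 0.5057  0.6589 -0.0254  1.8664  0.0271  0.6129 -0.6946]
tool delta mm [  -0.  -165.  -192.3]
```

Request:
move_arm(increments="0 -20 -23 0 0.1;0 -33 -38 0 0.1;0 -34 -39 0 0.1;0 -34 -39 0 0.1;0 -28 -33 0 0.1;0 -16 -20 0 0.1;0 0 0 0 0.1;30 0 0 0 0.1;20 0 0 0 0.1;6 0 0 0 0.1;4 0 0 0 0.1;0 0 0 0 0.1;0 0 0 0 0.48;0 0 0 0 0.48;0 0 0 0 0.48;-20 0 0 0 0.48;-40 0 0 0 0.5;-50 0 0 0 0.5;-60 0 0 0 0.5;-40 0 0 0 0.5")

```text
t: 14.45
ee_pos: [0.5875, -0.0505, 0.1824]
ee_rot: [1.997, 0.417, -1.99]
wrist_force: [0.9, -0.9, -0.3]
finger_gap: 0.501
```

```bash
python3 - <<'E'
from h import *
s=sensors.sense(); pose(s)
im=imaging.capture("wrist"); cv2.imwrite("pics/w8.png",im)
im=imaging.capture("top"); cv2.imwrite("pics/t8.png",im)
E
```

```text
t 14.45 tcp [ 0.5875 -0.0505  0.1824] yaw of jaw axis -66.34417893494019 
M [[ 0.0037  0.4012 -0.916 ]
 [-0.0002 -0.916  -0.4012]
 [-1.      0.0016 -0.0034]] gap 0.5012650983056153 F [ 0.9281 -0.8525 -0.2748] q [ 0.0288  0.5159  0.0314  1.6098 -0.0183  1.0124 -1.0922]
```

View pics/w8.png

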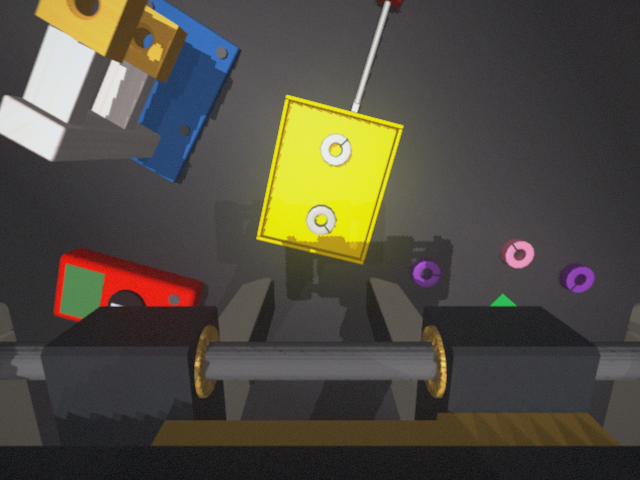

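View pics/t8.png

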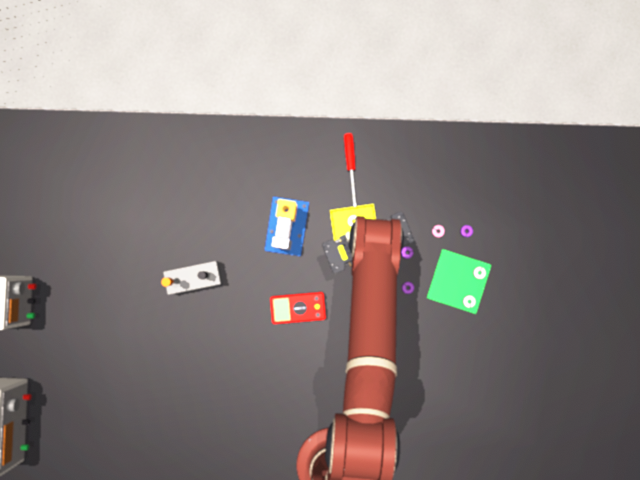

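Two collars are in the tray, at wrist pixels (336,150) and (321,219), and the other two are still on the mat. Next is the rod: I'll move above it at a safe height.

Request:
move_arm(increments="-25 -15 -3 0 0.5;-15 -35 -7 0 0.5;0 -48 -10 0 0.5;0 -48 -10 0 0.5;0 -48 -10 0 0.5;0 -48 -10 0 0.5;0 -48 -10 0 0.5;0 -48 -10 0 0.5;0 -48 -10 0 0.5;0 -40 -8 0 0.5;0 -30 -6 0 0.5;0 -15 -3 0 0.5;0 -5 0 0 0.5;0 0 0 0 0.5;0 0 0 0 0.5")

```text
t: 16.42
ee_pos: [0.4854, 0.4228, 0.2196]
ee_rot: [1.996, 0.414, -1.995]
wrist_force: [0.5, 0.4, -0.2]
finger_gap: 0.502
```

```bash
python3 - <<'E'
from h import *
s=sensors.sense(); pose(s)
im=imaging.capture("wrist"); cv2.imwrite("pics/w9.png",im)
print("pred",proj("wrist",np.array([.4849,.4243,.17]),s))
for n,z in (("guide_rod",.17),("spare_rod",.13),("rack",.06)):
  for d in spotter.look_for("wrist",n)[:2]: print(n,d["score"],d["position"],toplane("wrist",d["position"],z,s))
E
```

```text
t 16.425 tcp [0.4854 0.4228 0.2196] yaw of jaw axis -66.4885350910155 
M [[ 0.0006  0.3989 -0.917 ]
 [-0.0009 -0.917  -0.3989]
 [-1.      0.0011 -0.0002]] gap 0.5019408861438502 F [ 0.5149  0.3573 -0.2132] q [-0.7363  0.5752 -0.0263  1.3863  0.0166  1.1804 -1.9251]
pred [316.7418 246.9629]
guide_rod 0.71 [315.1, 239.3] [0.4898 0.4277 0.17  ]
spare_rod 0.94 [400.9, 243.9] [0.5057 0.355  0.13  ]
rack 0.73 [347.9, 214.6] [0.5011 0.3969 0.06  ]
```

View pics/w9.png

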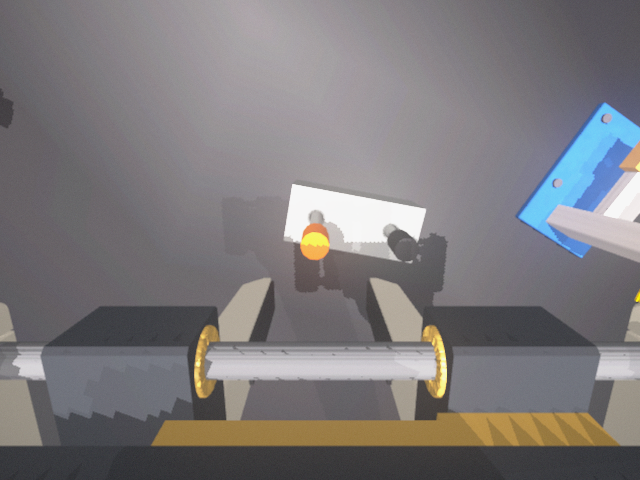

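The knob's top is at about (315,246) and the spare rod's knob at (403,245). The fingers straddle the guide rod, so I'll compute the exact offset.

```bash
python3 - <<'E'
from h import *
s=sensors.sense()
P=toplane("wrist",(315,245.5),.17,s); print(P, toplane("wrist",(316.5,220),.06,s)); dpt(s,[P[0],P[1],.108])
im=cv2.imread("pics/w9.png"); cv2.imwrite("pics/w9z.png",cv2.resize(im[180:290,250:440],None,fx=4,fy=4,interpolation=cv2.INTER_CUBIC))
E
```

```text
[0.4849 0.427  0.17  ] [0.4823 0.4257 0.06  ]
tool delta mm [111.6  -2.9  -1.2]
```

View pics/w9z.png

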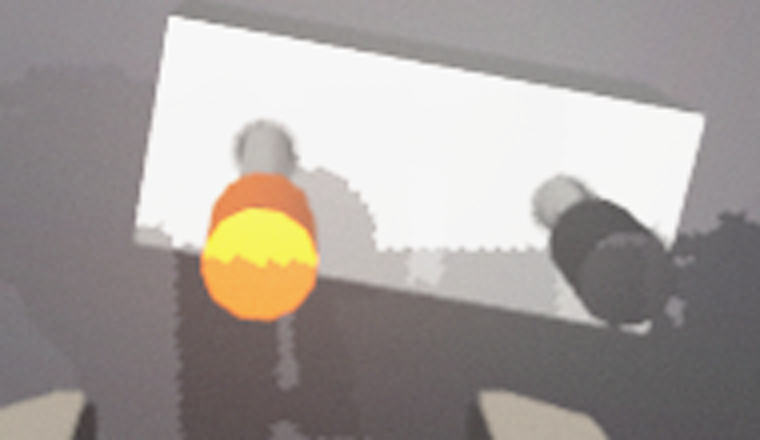

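Request:
move_arm(increments="15 -3 0 0 0.5;30 0 0 0 0.5;30 0 0 0 0.5;15 0 0 0 0.5;10 0 0 0 0.5;0 0 0 0 0.5;0 0 0 0 0.5")

```text
t: 17.5
ee_pos: [0.4838, 0.4279, 0.1204]
ee_rot: [1.996, 0.419, -1.993]
wrist_force: [-0.5, -0.4, 0.1]
finger_gap: 0.499
```

```bash
python3 - <<'E'
from h import *
s=sensors.sense(); pose(s)
im=imaging.capture("wrist"); cv2.imwrite("pics/w10.png",im)
im=imaging.capture("scene"); cv2.imwrite("pics/s10.png",cv2.resize(im[70:250,330:530],None,fx=3.3,fy=3.3))
E
```

```text
t 17.5 tcp [0.4838 0.4279 0.1204] yaw of jaw axis -66.3489803889814 
M [[ 0.0016  0.4012 -0.916 ]
 [ 0.0015 -0.916  -0.4012]
 [-1.     -0.0008 -0.0021]] gap 0.49850763812438276 F [-0.4889 -0.3573  0.1498] q [-0.7412  0.6643 -0.029   1.5138  0.0218  0.9616 -1.9345]
```

View pics/w10.png

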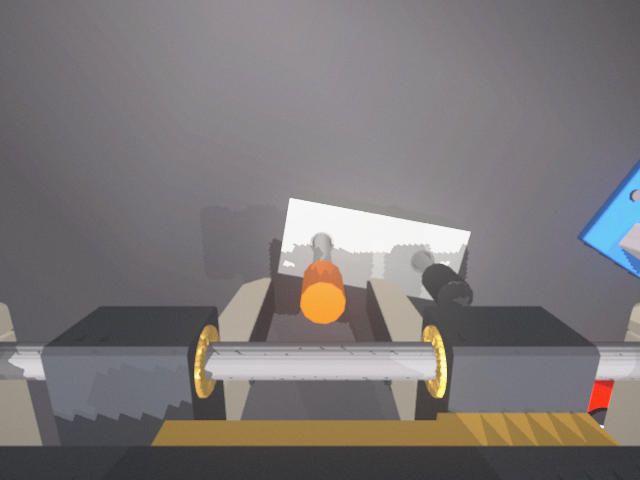

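View pics/s10.png

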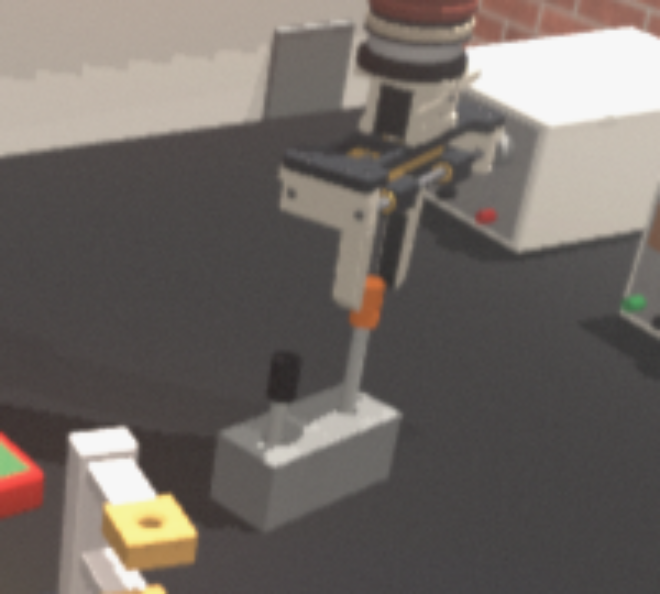

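The fingers straddle the knob with ample room above. I'll lower 14 mm more and grip.

Request:
move_arm(increments="8 0 0 0 0.5;6 0 0 0 0.5;0 0 0 0 0.45;0 0 0 0 0.05;0 0 0 0 0.05;0 0 0 0 0.05;0 0 0 0 0.05;0 0 0 0 0.05;0 0 0 0 0.05", newtons=40)

```text
t: 18.73
ee_pos: [0.4833, 0.4272, 0.1056]
ee_rot: [1.994, 0.418, -1.994]
wrist_force: [-0.6, -0.0, 0.8]
finger_gap: 0.229
```

```bash
python3 - <<'E'
from h import *
s=sensors.sense(); pose(s)
im=imaging.capture("wrist"); cv2.imwrite("pics/w11.png",im)
E
```

```text
t 18.725 tcp [0.4833 0.4272 0.1056] yaw of jaw axis -66.34770165283297 
M [[ 0.0004  0.4012 -0.916 ]
 [ 0.0001 -0.916  -0.4012]
 [-1.      0.     -0.0004]] gap 0.22886642157224224 F [-0.5695 -0.0471  0.7532] q [-0.7412  0.6799 -0.0288  1.5295  0.0228  0.9321 -1.9352]
```

View pics/w11.png

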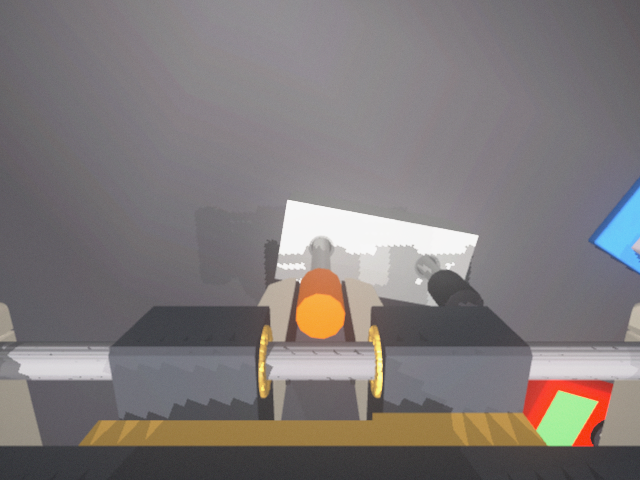

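Gripped, with the gap at 0.229 (about 21 mm). Lifting straight up.

Request:
move_arm(increments="-5 0 0 0 0.05;-10 0 0 0 0.05;-20 0 0 0 0.05;-30 0 0 0 0.05;-35 0 0 0 0.05;-35 0 0 0 0.05;-25 0 0 0 0.05;-15 0 0 0 0.05;0 0 0 0 0.05;0 0 0 0 0.05")

```text
t: 20.02
ee_pos: [0.4825, 0.4267, 0.279]
ee_rot: [1.991, 0.416, -1.996]
wrist_force: [0.1, 0.3, -2.0]
finger_gap: 0.228
```

```bash
python3 - <<'E'
from h import *
s=sensors.sense(); pose(s)
im=imaging.capture("wrist"); cv2.imwrite("pics/w12.png",im)
im=imaging.capture("scene"); cv2.imwrite("pics/s12.png",cv2.resize(im[30:210,330:530],None,fx=3.3,fy=3.3)); cv2.imwrite("pics/s12f.png",im)
im=imaging.capture("top"); cv2.imwrite("pics/t12.png",im)
# plan: bore from top
print("bore",toplane("top",(286,209),.145))
E
```

```text
t 20.025 tcp [0.4825 0.4267 0.279 ] yaw of jaw axis -66.34382424292777 
M [[-0.0021  0.4012 -0.916 ]
 [-0.0019 -0.916  -0.4012]
 [-1.      0.0009  0.0027]] gap 0.22764021371750925 F [ 0.0567  0.304  -1.9552] q [-0.7436  0.5428 -0.026   1.2773  0.0138  1.3246 -1.9272]
bore [0.6744 0.1378 0.145 ]
```

View pics/w12.png

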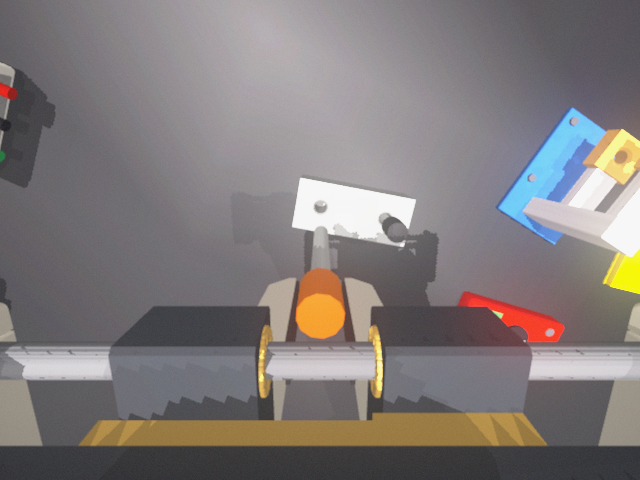

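View pics/s12.png

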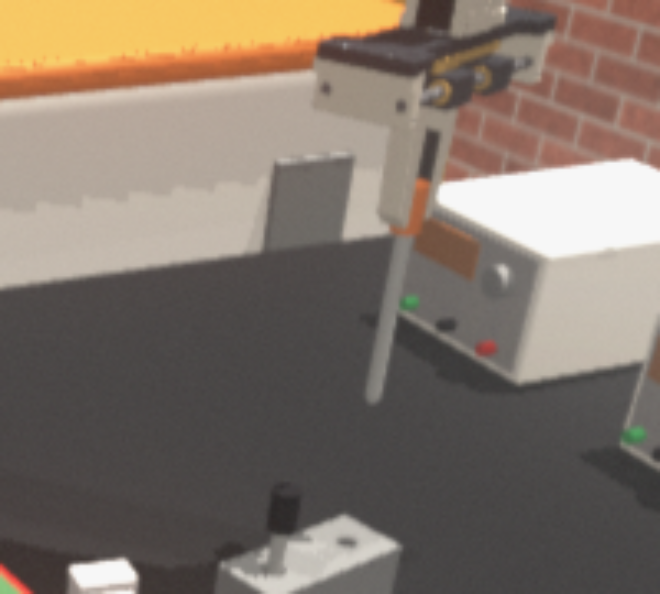

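The rod is lifted. In the wrist view its tip is at about (321,230), and in the scene view at about (443,151). I'll triangulate the tip and knob to check tilt.

```bash
cat >> h.py <<'E'
def tri(obs,s):
    A=[];b=[]
    for n,u in obs:
        K,C=cam(n,s); d=C[:3,:3]@np.linalg.solve(K,[*u,1.]); d/=np.linalg.norm(d); P=np.eye(3)-np.outer(d,d); A.append(P); b.append(P@C[:3,3])
    A=np.vstack(A);b=np.hstack(b); X,res,_,_=np.linalg.lstsq(A,b,rcond=None); return X,res
E
python3 - <<'E'
from h import *
s=sensors.sense()
im=cv2.imread("pics/w12.png"); cv2.imwrite("pics/w12z.png",cv2.resize(im[190:350,260:380],None,fx=5,fy=5,interpolation=cv2.INTER_CUBIC)[:600*1])
X,r=tri([("wrist",(320.5,231)),("scene",(443.3,151.2))],s); print("tip",X,r, frame(s).T@(X-s["ee_pos"])*1000)
for v in (229,231,233): 
  P=toplane("wrist",(320.5,v),.179,s); print(v,P, frame(s).T@(P-s["ee_pos"])*1000)
K=toplane("wrist",(320.5,315),.343,s); print("knobtop",K,frame(s).T@(K-s["ee_pos"])*1000)
E
```

```text
tip [0.4856 0.4274 0.1825] [0.] [96.5233  0.6287 -3.1175]
229 [0.4851 0.4264 0.179 ] [100.0413   1.299   -2.3156]
231 [0.4835 0.4257 0.179 ] [100.0457   1.299   -0.5129]
233 [0.4818 0.425  0.179 ] [100.0501   1.299    1.2953]
knobtop [0.4847 0.4268 0.343 ] [-63.958    0.9327  -1.6911]
```

View pics/w12z.png

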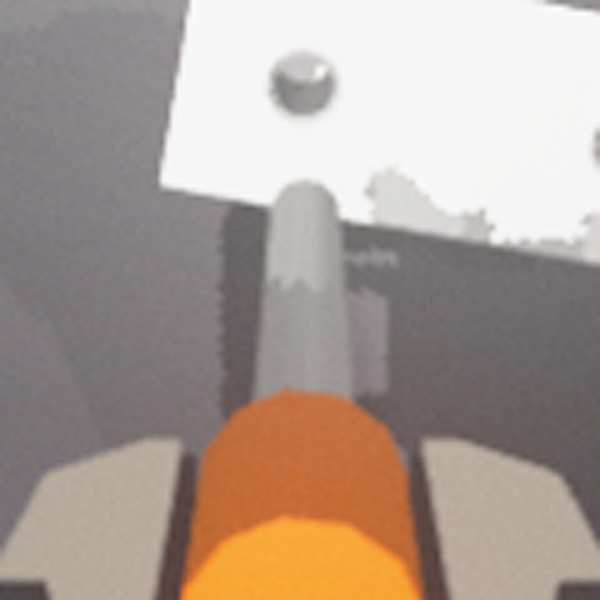

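```bash
python3 - <<'E'
from h import *
s=sensors.sense()
im=cv2.imread("pics/w12.png"); cv2.imwrite("pics/w12b.png",cv2.resize(im[100:260,480:640],None,fx=3.7,fy=3.7,interpolation=cv2.INTER_CUBIC))
t=cv2.imread("pics/t12.png"); cv2.imwrite("pics/t12b.png",cv2.resize(t[185:265,255:325],None,fx=7,fy=7,interpolation=cv2.INTER_CUBIC))
sc=cv2.imread("pics/s12f.png"); cv2.imwrite("pics/s12b.png",cv2.resize(sc[190:300,320:410],None,fx=5.4,fy=5.4,interpolation=cv2.INTER_CUBIC))
E
```

```text
(no output)
```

View pics/w12b.png

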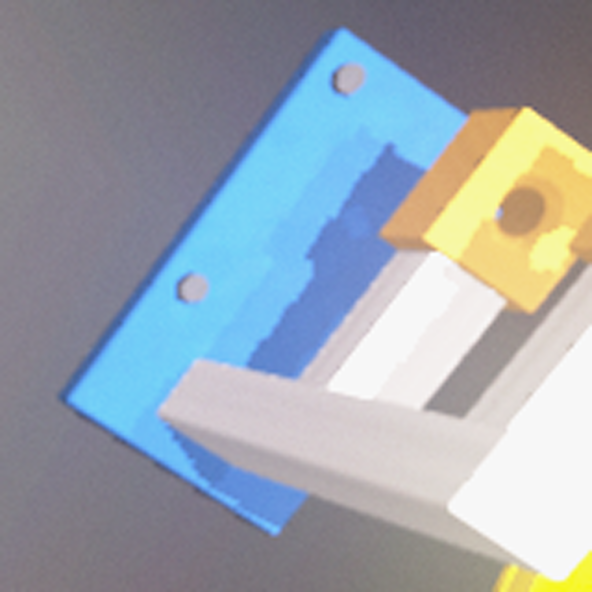

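View pics/t12b.png

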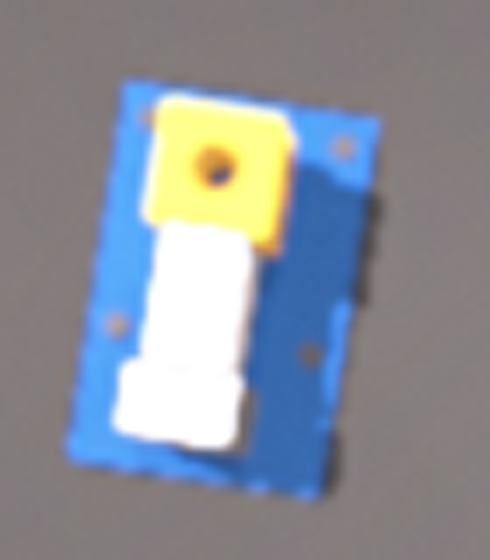

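View pics/s12b.png

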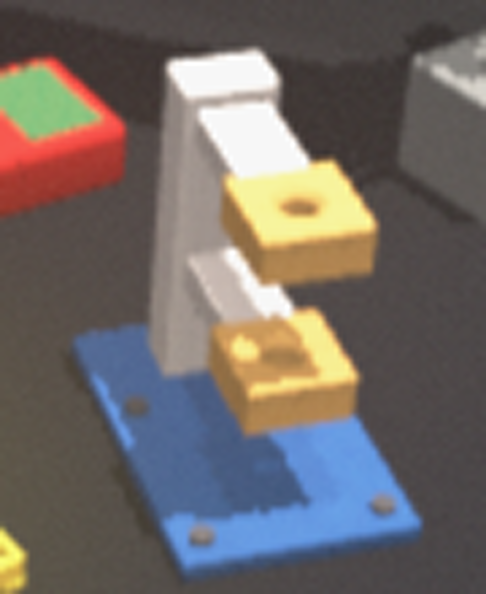

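The bore mouth appears at wrist (621,157), top (285.5,208.5) and scene (375.5,228).

```bash
python3 - <<'E'
from h import *
s=sensors.sense()
w,t,sc=(620.7,156.9),(285.3,208.3),(375.2,228)
for n,u in (("wrist",w),("top",t),("scene",sc)): print(n,toplane(n,u,.145,s))
print(tri([("wrist",w),("top",t),("scene",sc)],s))
tt=(255+215/7-.4,185+166/7-.4)
# lower bore scene
print("lower",toplane("scene",(320+285/5.4,190+355/5.4),.075,s))
M=frame(s); tip=M@np.array([.100,.0012,-.0015])+s["ee_pos"]; print("tip",tip)
for B in ([.674,.1375],): print("shift tool",M.T@(np.array([B[0],B[1],tip[2]])-tip)*1000)
E
```

```text
wrist [0.6522 0.1958 0.145 ]
top [0.6761 0.1396 0.145 ]
scene [0.6762 0.1417 0.145 ]
(array([0.6665, 0.154 , 0.1192]), array([0.0008]))
lower [0.6771 0.1427 0.075 ]
tip [0.4843 0.4262 0.179 ]
shift tool [  0.1203 340.5181 -57.9139]
```

```bash
python3 - <<'E'
from h import *
s=sensors.sense(); pose(s)
for n,P in (("corner",[.721,.184,.01]),("corner2",[.572,.203,.01]),("bore",[.676,.140,.145]),("guide hole",[.4849,.4243,.06]),("spareknob",[.509,.3465,.13]),("tcp",s["ee_pos"])): print(n,proj("wrist",np.array(P),s))
im=imaging.capture("wrist"); cv2.imwrite("pics/w13.png",im); d=cv2.absdiff(im,cv2.imread("pics/w12.png")); print(d.mean(),d.max())
E
```

```text
t 20.175 tcp [0.4827 0.4268 0.279 ] yaw of jaw axis -66.34749657507709 
M [[-0.0019  0.4012 -0.916 ]
 [-0.0017 -0.916  -0.4012]
 [-1.      0.0008  0.0025]] gap 0.22902684336355159 F [-1.2353 -0.8673 -1.6616] q [-0.7436  0.5429 -0.026   1.2768  0.0137  1.3247 -1.9272]
corner [573.1024 105.9262]
corner2 [497.9344 207.9766]
bore [685.8908 157.4654]
guide hole [321.7379 207.6433]
spareknob [401.5749 227.8984]
tcp [318.7265 269.3714]
1.9018912760416666 59
```

```bash
python3 - <<'E'
from h import *
s=sensors.sense()
print("wrist lower",toplane("wrist",(620.7,156.9),.075,s), proj("top",np.array([.676,.140,.145])))
M=frame(s); tip=M@np.array([.100,.0012,-.0015])+s["ee_pos"]; print("tip",tip)
print("shift tool",M.T@(np.array([.676,.140,tip[2]])-tip)*1000)
E
```

```text
wrist lower [0.6739 0.1419 0.075 ] [285.1511 208.3202]
tip [0.4845 0.4263 0.1793]
shift tool [  0.0978 339.0933 -60.5594]
```

With that corrected (the wrist view was showing the lower bore), all three cameras put the bore axis at about (0.6755, 0.141). I'll carry the rod above it.

Request:
move_arm(increments="0 10 -2 0 0.05;0 25 -4 0 0.05;0 40 -7 0 0.05;0 40 -7 0 0.05;0 40 -7 0 0.05;0 40 -7 0 0.05;0 40 -7 0 0.05;0 40 -7 0 0.05;0 30 -6 0 0.05;0 20 -4 0 0.05;0 10 -2 0 0.05;0 3 -1 0 0.05;0 0 0 0 0.05;0 0 0 0 0.05;0 0 0 0 0.05")

```text
t: 22.1
ee_pos: [0.6743, 0.1431, 0.2806]
ee_rot: [1.993, 0.419, -1.993]
wrist_force: [0.1, 0.0, -1.0]
finger_gap: 0.23
```

```bash
python3 - <<'E'
from h import *
s=sensors.sense(); pose(s)
im=imaging.capture("wrist"); cv2.imwrite("pics/w14.png",im); cv2.imwrite("pics/w14z.png",cv2.resize(im[150:350,220:420],None,fx=4,fy=4,interpolation=cv2.INTER_CUBIC)[:600])
im=imaging.capture("scene"); cv2.imwrite("pics/s14.png",cv2.resize(im[120:270,300:450],None,fx=4,fy=4,interpolation=cv2.INTER_CUBIC))
M=frame(s); tip=M@np.array([.100,.0012,-.0015])+s["ee_pos"]; print("tip",tip,proj("wrist",tip,s),proj("scene",tip), "bore w",proj("wrist",np.array([.6755,.141,.145]),s),proj("wrist",np.array([.6755,.141,.075]),s))
E
```

```text
t 22.1 tcp [0.6743 0.1431 0.2806] yaw of jaw axis -66.26949416779522 
M [[-0.      0.4024 -0.9154]
 [ 0.0005 -0.9154 -0.4024]
 [-1.     -0.0004 -0.0002]] gap 0.2296316890518758 F [ 0.0607  0.0459 -0.9735] q [-0.245   0.6261  0.0091  1.1204 -0.0059  1.395  -1.3932]
tip [0.6762 0.1426 0.1806] [320.3864 229.9151] [377.2408 212.9516] bore w [321.5919 222.9958] [321.3053 210.666 ]
```

View pics/w14z.png

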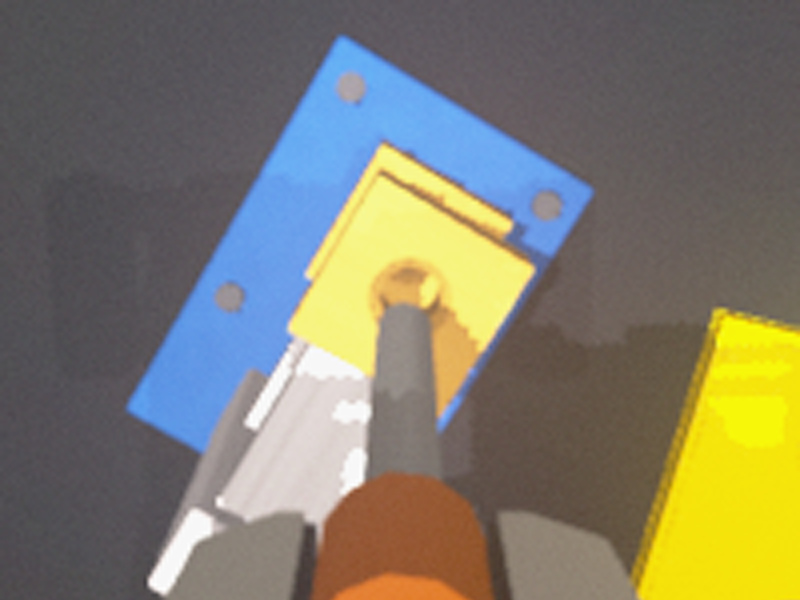

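View pics/s14.png

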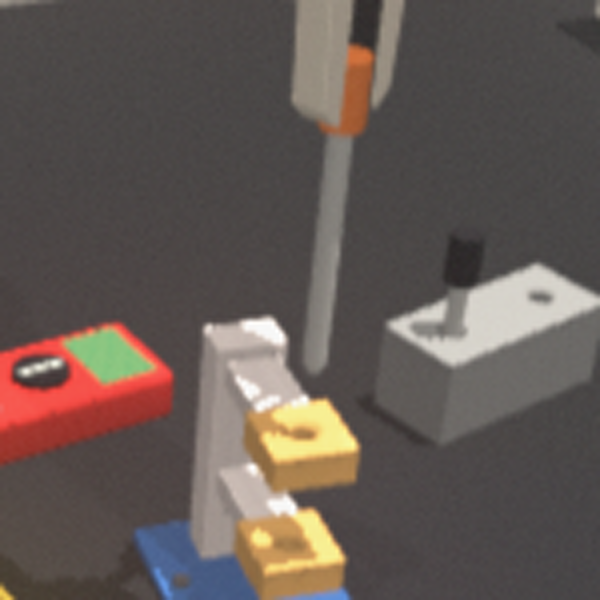

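```bash
python3 - <<'E'
from h import *
s=sensors.sense(); M=frame(s)
B=toplane("wrist",(322.0,223.5),.145,s); print("bore wrist",B)
Bs=toplane("scene",(300+303/4-.4,120+432/4-.4),.145); print("bore scene",Bs)
print("scene px above bore",proj("scene",np.array([Bs[0],Bs[1],.1806])),"tip seen",(378.2,212.8))
P=toplane("scene",(378.2,212.8),.1806); print("tip scene",P, P-Bs)
T=toplane("wrist",(320.7,229.8),.1806,s); print("tip wrist",T,T-B)
for d in (P-Bs,T-B): print("needed tool shift",-(M.T@(np.r_[d[:2],0]))*1000)
E
```

```text
bore wrist [0.6754 0.1399 0.145 ]
bore scene [0.6751 0.1427 0.145 ]
scene px above bore [377.0041 212.6406] tip seen (378.2, 212.8)
tip scene [0.6764 0.1446 0.1806] [0.0013 0.0019 0.0356]
tip wrist [0.6766 0.1419 0.1806] [0.0012 0.002  0.0356]
needed tool shift [-0.0005  1.2188  2.004 ]
needed tool shift [-0.0005  1.3619  1.8762]
```

Both cameras give the same correction: +1.3 in y and +1.9 in z. I'll apply it and descend in stages.

Request:
move_arm(increments="0 1.3 1.9 0 0.05;0 0 0 0 0.05;10 0 0 0 0.05;10 0 0 0 0.05;8 0 0 0 0.05;5 0 0 0 0.05;5 0 0 0 0.05;5 0 0 0 0.05;0 0 0 0 0.05;0 0 0 0 0.05")

```text
t: 23.45
ee_pos: [0.6736, 0.1402, 0.2377]
ee_rot: [1.995, 0.418, -1.993]
wrist_force: [0.0, 0.4, -1.7]
finger_gap: 0.225
```

```bash
python3 - <<'E'
from h import *
s=sensors.sense(); pose(s)
im=imaging.capture("wrist"); cv2.imwrite("pics/w15z.png",cv2.resize(im[150:300,220:420],None,fx=4,fy=4,interpolation=cv2.INTER_CUBIC))
im=imaging.capture("scene"); cv2.imwrite("pics/s15.png",cv2.resize(im[120:270,300:450],None,fx=4,fy=4,interpolation=cv2.INTER_CUBIC))
E
```

```text
t 23.45 tcp [0.6736 0.1402 0.2377] yaw of jaw axis -66.34919050024924 
M [[ 0.0006  0.4012 -0.916 ]
 [ 0.0002 -0.916  -0.4012]
 [-1.      0.0001 -0.0006]] gap 0.2252092623012159 F [ 0.0275  0.3614 -1.6946] q [-0.2408  0.6425  0.0076  1.2076 -0.0048  1.2909 -1.3914]
```

View pics/w15z.png

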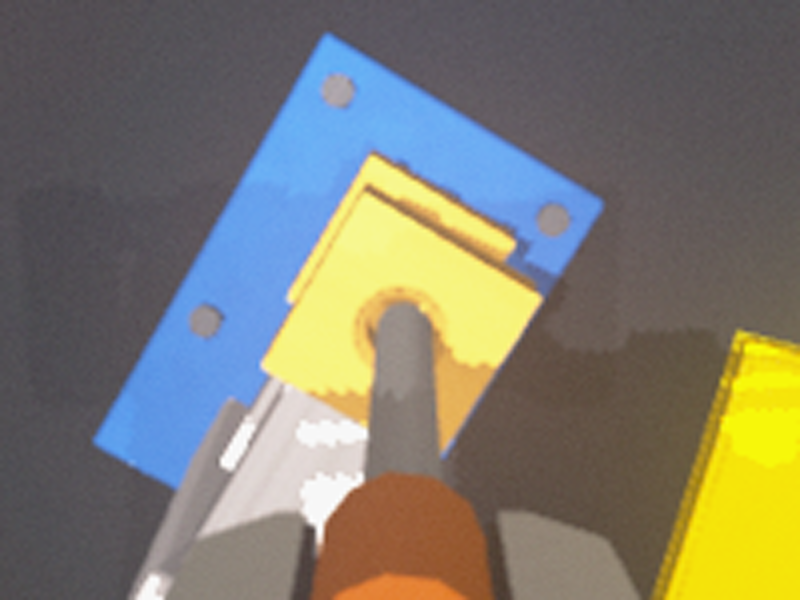

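View pics/s15.png

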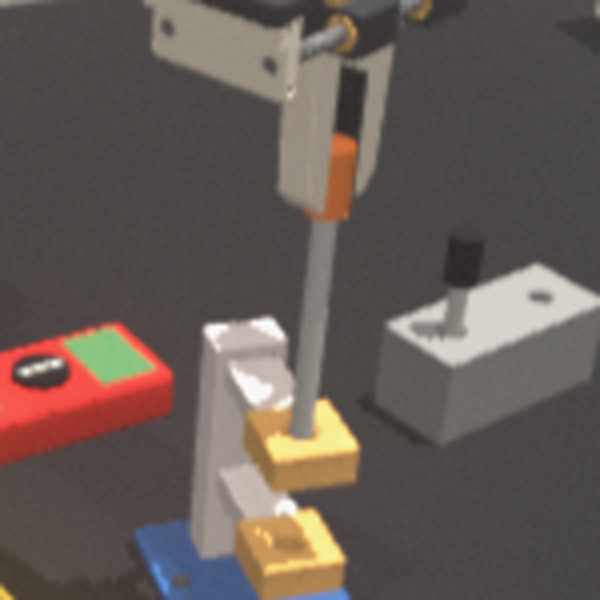

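The tip is inside the upper bore with almost no force. Continuing down.

Request:
move_arm(increments="5 -0.7 0 0 0.05;6 0 0 0 0.05;6 0 0 0 0.05;6 0 0 0 0.05;6 0 0 0 0.05;6 0 0 0 0.05;6 0 0 0 0.05;0 0 0 0 0.05;0 0 0 0 0.05")

```text
t: 24.68
ee_pos: [0.6733, 0.1409, 0.1966]
ee_rot: [1.995, 0.418, -1.994]
wrist_force: [0.1, -0.0, -2.1]
finger_gap: 0.229
```

```bash
python3 - <<'E'
from h import *
s=sensors.sense(); pose(s)
im=imaging.capture("wrist"); cv2.imwrite("pics/w16z.png",cv2.resize(im[150:300,220:420],None,fx=4,fy=4,interpolation=cv2.INTER_CUBIC))
im=imaging.capture("scene"); cv2.imwrite("pics/s16.png",cv2.resize(im[150:290,310:430],None,fx=4.2,fy=4.2,interpolation=cv2.INTER_CUBIC))
E
```

```text
t 24.675 tcp [0.6733 0.1409 0.1966] yaw of jaw axis -66.34659938585553 
M [[ 0.0005  0.4012 -0.916 ]
 [ 0.0002 -0.916  -0.4012]
 [-1.      0.     -0.0006]] gap 0.22895039197840572 F [ 0.1455 -0.0452 -2.095 ] q [-0.241   0.6675  0.0058  1.2752 -0.0039  1.1983 -1.393 ]
```

View pics/w16z.png

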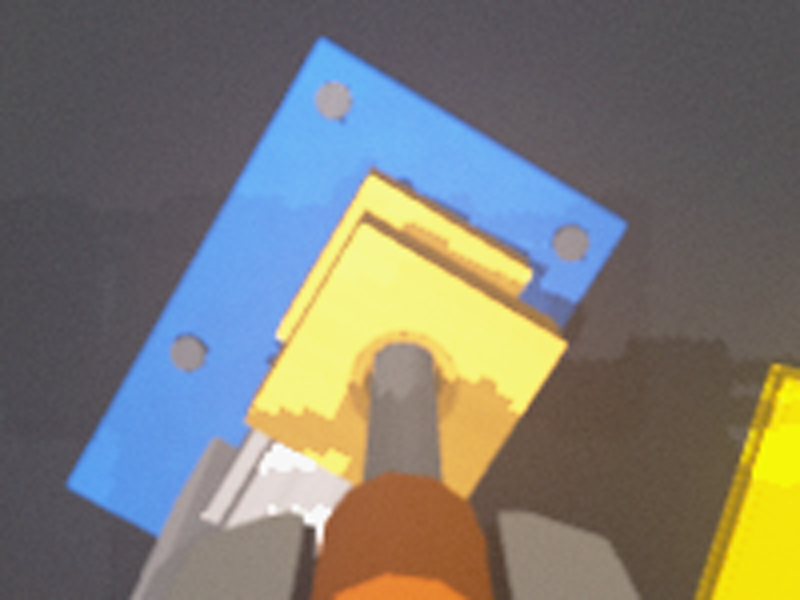

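View pics/s16.png

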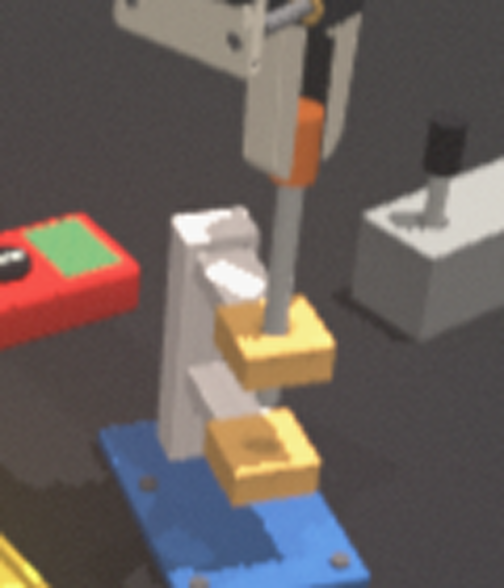

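The rod is centred in the upper bore, and its tip shows below it. I'll go on into the lower bore.

Request:
move_arm(increments="6 0 0 0 0.05;6 0 0 0 0.05;5 0 0 0 0.05;5 0 0 0 0.05;5 0 0 0 0.05;5 0 0 0 0.05;0 0 0 0 0.05;0 0 0 0 0.05")

```text
t: 25.78
ee_pos: [0.6733, 0.1409, 0.1646]
ee_rot: [1.995, 0.418, -1.994]
wrist_force: [-0.5, 0.1, -1.8]
finger_gap: 0.23
```

```bash
python3 - <<'E'
from h import *
s=sensors.sense(); pose(s)
im=imaging.capture("scene"); cv2.imwrite("pics/s17.png",cv2.resize(im[150:290,310:430],None,fx=4.2,fy=4.2,interpolation=cv2.INTER_CUBIC))
E
```

```text
t 25.775 tcp [0.6733 0.1409 0.1646] yaw of jaw axis -66.34671886903622 
M [[ 0.0005  0.4012 -0.916 ]
 [ 0.0001 -0.916  -0.4012]
 [-1.      0.0001 -0.0005]] gap 0.2304649018173092 F [-0.5018  0.1054 -1.7677] q [-0.2404  0.6914  0.0046  1.3208 -0.0033  1.1289 -1.3934]
```

View pics/s17.png

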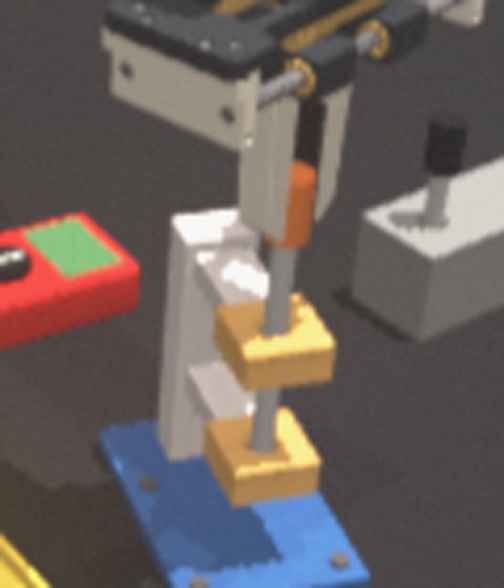

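The tip is in the lower bore (TCP z 0.165, rod tip about 0.065). 30 mm remain.

Request:
move_arm(increments="5 0 0 0 0.05;5 0 0 0 0.05;5 0 0 0 0.05;5 0 0 0 0.05;5 0 0 0 0.05;4 0 0 0 0.05;0 0 0 0 0.05;0 0 0 0 0.05;0 0 0 0 0.05")

```text
t: 26.95
ee_pos: [0.6734, 0.1409, 0.1357]
ee_rot: [1.995, 0.418, -1.993]
wrist_force: [0.2, 0.6, -2.0]
finger_gap: 0.23
```

```bash
python3 - <<'E'
from h import *
s=sensors.sense(); pose(s)
im=imaging.capture("wrist"); cv2.imwrite("pics/w18.png",im)
im=imaging.capture("scene"); cv2.imwrite("pics/s18.png",cv2.resize(im[150:310,240:430],None,fx=4,fy=3.75,interpolation=cv2.INTER_CUBIC))
u=lambda P:(proj("scene",np.array(P))-[240,150])*[4,3.75]
B=[.6752,.1420]
print("tip exp",u([*B,.035]),"lower underside",u([*B,.055]),"knob base exp",u([*B,.165]),"bush top",u([*B,.145]))
E
```

```text
t 26.95 tcp [0.6734 0.1409 0.1357] yaw of jaw axis -66.34562206115092 
M [[ 0.0006  0.4012 -0.916 ]
 [ 0.0002 -0.916  -0.4012]
 [-1.      0.0001 -0.0007]] gap 0.23045711704702043 F [ 0.2081  0.5885 -1.9878] q [-0.2399  0.7159  0.0036  1.3571 -0.0028  1.0679 -1.3938]
tip exp [521.6521 450.0995] lower underside [524.8633 422.7747] knob base exp [543.9696 260.1974] bush top [540.3015 291.4097]
```

View pics/s18.png

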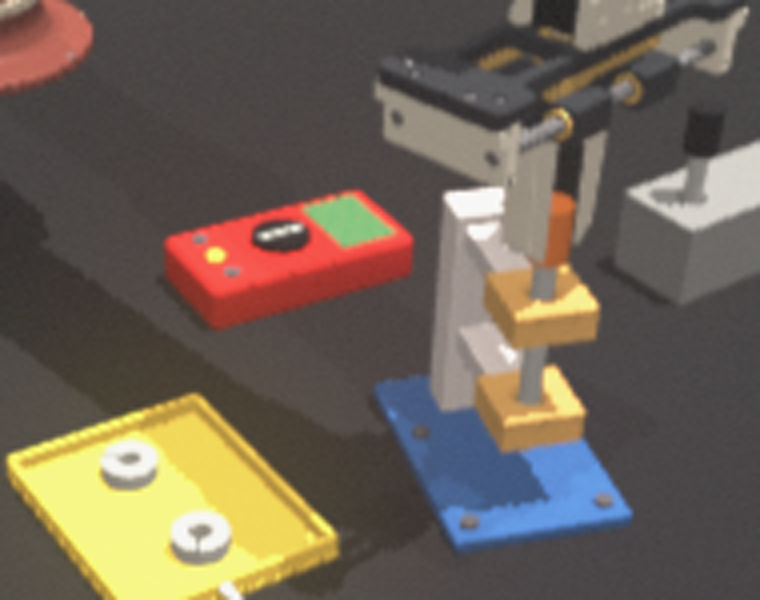

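View pics/w18.png

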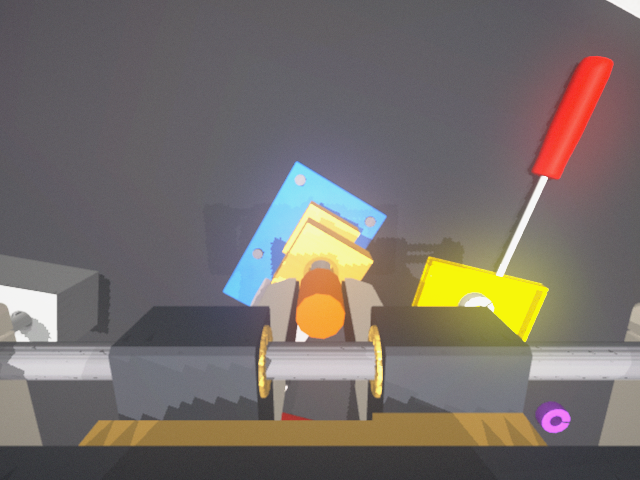

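The knob's underside is where it should be, about 21 mm above the upper bushing. The force is steady, so nothing is touching the plate, and both collars are visible in the tray. Handing in.

```bash
python3 - <<'E'
from h import *
s=sensors.sense(); print(s["t"],s["finger_gap"],s["dq"],s["wrist_force"]); print(ticket.finish_job())
E
```

```text
27.05 0.22870830336054315 [-0.0005  0.0004  0.0001 -0.0001  0.0008  0.0006  0.0003] [ 0.0969 -0.5517 -2.2243]
the job is handed in; nothing more can be done
None
```

I put two steel collars in the yellow tray and left the other two on the mat. I then threaded the guide rod through both bushings and handed the job in at 27 s, still gripping the rod by its knob.

**Last checks:**
- **Height:** the rod tip works out at about z = 36 mm, so roughly 19 mm sticks out below the lower bushing. The tip is hidden behind the lower block in the last pictures, so this comes from the arm's height readings, not from seeing it.
- **Knob:** its underside is about 21 mm above the upper bushing. The scene picture agrees to about 2 mm.
- **Grip and force:** the grip is set to 40 N and the finger gap is steady at 0.23. The arm is still, and the wrist reads only about 2 N, roughly the rod's weight.
- **Collars and other items:** both collars show in the tray. I never touched the spare rod, meter, screwdriver or the pink and purple rings.

**What went wrong or disagreed:**
- **First grasp missed:** the real fingertips sit about 40 mm short of the reported tool point, so the first grasp closed above the collar. Nothing moved; I measured the offset with two cameras and allowed for it afterwards.
- **Bore mix-up:** one wrist reading of the bore was off by about 60 mm because the lower bushing was in view, not the upper one. I corrected it before moving the rod.

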